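# Clamp the firing carrier, stack the ceramic discs, release it and carry it to the balance

### The job

Weigh in this batch before firing: squeeze the trigger of the quick clamp until its jaw grips the steel carrier firmly, then stack every ceramic disc lying on the cork board, in any order, flat and well centred on the carrier's pedestal while the clamp holds it. Then press the red release tab so that the jaw runs all the way back, raise the folded wire bail upright, and carry the carrier by the bail's grip, with its stack undisturbed, onto the middle of the balance's pan and let go. Do not tip the carrier or push the amber bottle, vials, tub and timer about.

Things in the scene. Friction and masses are not known exactly. Their poses are not given: they have to be found in the camera images.
- clamp_seat (a point): Seat of the blue quick clamp, which is screwed to the bench: point on top of its 10 mm thick aluminium base plate where the carrier's axis comes to lie when gripped. x is the clamping direction (from the handle to the fixed V jaw), y across, z up. Plate spans x -207 to +73 mm, y +-44 mm; the V jaw is 25 mm high over the plate, the moving jaw 36 mm.
- handle_grip (a point): Point inside the clamp's fixed upright blue handle, on its centre line, 110 mm over the bench (the top is at 130 mm). The handle is 22 mm thick along the clamping direction and 28 mm wide; same axes as clamp_seat. The cheeks of the housing below it reach up to 76 mm over the bench.
- trigger_grip (a point): Middle of the front face (the side towards the jaws) of the black sprung trigger that leans before the handle, 18 mm wide, 100 mm over the bench; its top is about 11 mm higher. From here to the rear face of the handle it is 58 mm at rest, 42 mm fully squeezed: pinch trigger and handle together, or push the trigger to the handle. About 5 to 20 N.
- trigger (a joint): Trigger angle: 0 at rest (sprung back to it when let go), 0.44 rad fully squeezed against the stop. Each full squeeze drives the bar about 8 mm and the pawl then holds 6 mm of it; squeeze, let go fully, repeat. When it is held squeezed the jaw has not yet dropped onto its pawl.
- jaw (a joint): Travel of the clamp's bar with the moving jaw towards the carrier, m: 0 fully back, at most 0.034. The jaw's pad is 17 mm from a carrier on the seat when it reads 0. A pawl holds it in 6 mm steps; a spring draws it back to 0 when the release tab is pressed.
- pad (a joint): How far the moving jaw's sprung rubber pad is pushed in, m: 0 free, at most 0.0095. It is preloaded, 6 N at first touch and 10 N at 0.008. Over 0.002 with the trigger let go means gripped firmly; it comes to 0.004 to 0.006. Once it is over 0.002, a further squeeze may only stall.
- release_tab (a point): Middle of the top of the red thumb tab behind the handle (20 mm along the bar by 24 mm wide), about 70 mm over the bench. The bar's tail runs below it. Press it straight down by 8 to 10 mm, 5 to 12 N, to lift the pawl.
- release (a joint): Angle of the release tab: 0 up (sprung), 0.32 rad fully pressed; the pawl lets go from about 0.1 rad, and the jaw then runs back within a second.
- carrier_base (a point): Centre of the underside of the steel firing carrier: round base 80 mm across and 13 mm high, with a white ceramic pedestal 34 mm across in the middle. It starts standing on the clamp plate between the open jaws, roughly on the seat. Its x runs along the bail's hinge line, z up. Carrier 0.3 kg.
- carrier_top (a point): Centre of the top of the carrier's pedestal, 22 mm above its underside: the discs are stacked here. Two steel ears 14 mm wide stand 37 mm either side along x, up to 52 mm above the underside, so bring the fingers in along y.
- carrier_hinge (a point): Mid point of the bail's hinge line between the ears, 46 mm above the carrier's underside; the line runs along x.
- bail_grip (a point): Middle of the wooden grip tube (10 mm thick, 60 mm long, along the carrier's x, turning freely on its wire) of the wire bail, 100 mm from the hinge line. Folded down, it lies on the carrier's -y side about 92 mm out and 40 mm below the hinge line, some 16 mm over the bench. Its side wires run to the ears 41 mm either side of the middle.
- bail (a joint): Bail angle: 0 folded down, 1.98 rad upright (grip tube straight above the carrier), at most 2.10. The hinge is a little stiff: the bail stays where it is left.
- balance_pan (a point): Centre of the top of the balance's round steel pan, 104 mm across, 46 mm over the bench. The white balance (150 by 136 mm) has its grey display panel on the side towards the robot; it stands loose on its feet and weighs about 1 kg. Between it and the clamp stands a pipette stand: a thin rod 275 mm high (about x 0.485, y -0.137) with an arm to the left.
- board: Centre of the underside of the fixed cork board, 128 mm (x) by 142 mm (y), 6 mm thick, on which the discs start in up to four places: 62 mm apart in x, 75 mm in y.
- disc0_mid (a point): Middle (half-way up) of a white ceramic disc, 44 mm across and 8 mm thick, 52 g; z is its axis. None if this disc is absent today (two to four are there).
- disc1_mid (a point): Middle (half-way up) of a white ceramic disc, 44 mm across and 8 mm thick, 52 g; z is its axis. None if this disc is absent today (two to four are there).
- disc2_mid (a point): Middle (half-way up) of a white ceramic disc, 44 mm across and 8 mm thick, 52 g; z is its axis. None if this disc is absent today (two to four are there).
- disc3_mid (a point): Middle (half-way up) of a white ceramic disc, 44 mm across and 8 mm thick, 52 g; z is its axis. None if this disc is absent today (two to four are there).
- lab_timer_mid (a point): Bystander: bench timer, 32 by 66 by 54 mm; its middle.
- vial_a_mid (a point): Bystander: capped sample vial with yellow contents, 28 mm across, 59 mm high; its middle.
- vial_b_mid (a point): Bystander: capped clear sample vial, 28 mm across, 59 mm high; its middle.
- amber_bottle_mid (a point): Bystander: small amber bottle with a white cap, 48 mm across, 100 mm high; its middle.
- white_tub_mid (a point): Bystander: white tub with a blue lid, 64 mm across, 66 mm high; its middle.
Things that resemble listed ones, but are neither listed nor needed, are in the scene too. What is shaped like the part that bears disc3_mid but black is not meant.

How it is judged:
By the outcome, as a careful person would: the job done as asked, in the order asked, and still so for the second after the job is handed in, with the robot touching nothing.
Of disc0, disc1, disc2, disc3 only 2 to 4 are there at a start; the rules pass over those that are not, and their reading is None.
At some moment in a run one of balance may be knocked a few centimetres aside while the robot is not near it.
It also fails if it takes over 210 s, if anything falls off the work surface, if the arm or the gripper's body presses on something with over 40 N, if the wrist force passes 120 N, or if a joint passes its speed limit or range.

### The arm

A 7-joint arm with a two-finger parallel gripper is mounted at the origin on a cart in front of the work surface, level with it; the furniture and walls round the work are solid. World frame = base frame: x ahead of the robot, y to its left, z up, the work surface at z = 0. Lengths are in m, angles in rad, forces in N, time in s.
With the tool pointing down it reaches from about 0.35 to 0.9 m from the base axis. Payload 7.2 kg.
Tool frame: the origin (TCP) lies at the very end of the fingers, on their centre line; the grasp point (between the pads) lies 19 mm behind it; x points along the fingers, z is the direction in which the jaws open and shut, and the axes are right-handed (so a half turn about x gives the same grasp; the last joint's range is limited). The gripper opens to 85 mm and grips with 20 to 120 N. Pads are 22 mm wide; open, the fingers measure 114 mm over their backs; the gripper's body (76 mm by 85 mm) begins 54 mm behind the grasp point. The pads swing forward as they close: fully open they stand 13 mm farther back than shut.
Start: joints at [-1.412, 0.411, -0.013, 1.596, 0.006, 1.134, -0.082], TCP at [0.141, 0.609, 0.231] pointing down, gripper open.
Joint ranges: [-2.95, 2.95], [-0.29, 1.99], [-1.47, 1.44], [0.14, 2.54], [-1.03, 4.17], [0.13, 1.85], [-2.86, 2.86]. Speed limits (rad/s): [2.39, 2.39, 3.01, 3.01, 3.14, 3.14, 3.14].

### API

Orientations are given as [roll, pitch, yaw] about the fixed x, y, z axes, in that order (R = Rz(yaw) Ry(pitch) Rx(roll)).
In Python, from plant import arm gives the robot as it stands.
- The arm moves only by the shell command python3 -m handwheel 'ROWS' [FORCE]. ROWS is JSON, a list that holds one entry, the list of rows, each a list of 7 numbers: the turn, a rotation vector about the tool's x, y, z in rad, then the shift along the tool's x, y, z in cm, then the closure in counts, from 0 (fully open) to 255 (shut). A call has exactly 8 rows; each row is the pose to reach, as a shift and turn from the pose commanded when the call began, along the tool's axes at that moment; what a row does not reach only later rows make up. A row lasts 1/10 s, in which the tool goes at most 50 mm and 8.59 degrees, less where a joint would pass 70% of its speed; a pose out of reach is approached as far as the arm can. A call with a gripper value outside its range is refused whole. The fingers move at their own pace and stop on an object; FORCE is the grip in N (left out, the last holds). Time passes only in rows, so rows that repeat a pose let the fingers close, or fill a call up. It gives the time, the measured TCP pose, the force and the opening at its end, in the units of the state.
- arm.observe(): the state, without advancing time (a new reading comes with each control period).
- arm.snapshot(name): name is "side" or "top"; returns a dict with "color" (420x560x3 uint8, red, green, blue), "depth" (420x560 float32, m along the optical axis (not along the pixel's ray), 0 where there is no reading), "fx", "fy", "cx", "cy" (pixels), "k1" (the pictures are not rectified: a ray, as slopes to the right and down, at radius r is drawn at 1 + k1 r^2 times it, then the intrinsics apply), "view" (4x4, takes a point from world to camera coordinates). Camera axes: x right, y down, z forward; pixel columns grow to the right and rows downward; lengths in m; the calibration is good to about 2 mm. A picture is of the moment at which its call begins.
- arm.close_job(): hands the job in, once; it reports no verdict.
The state is a dict: "time_s": time; "joint_pos": joint angles; "dq": joint speeds; "effort": joint torques, N m; "tool_pos": TCP position; "orientation": TCP orientation; "contact_force": force on the tool from outside, world axes, zero at the start; "wrist_torque": the same for the moment, N m; "gripper_width": opening from 0.0 (shut) to 1.0 (fully open).
Only numpy, scipy, OpenCV 4.12 (cv2) and the standard library are available. Lean on these libraries where they do the work, as an engineer would, in place of code of your own. Each camera call takes 0.05 s, during which the arm holds its last target. There are 200 camera calls.

## Working session

There is one attempt and no reset: what is moved stays moved. The work goes in short steps, Python scripts to look and compute and a shell command to move; the robot and the scene stay as the last step left them, time stands still between calls to the robot, and variables do not carry over. Pictures are saved under pics/ and viewed, about 12 in all and at most 16, crops included, and the job is handed in when it is done.

```bash
ls; mkdir -p pics
cat > h.py <<'E'
import numpy as np, cv2
from plant import arm
from scipy.spatial.transform import Rotation as R
def snap(n): return arm.snapshot(n)
def save(s,f,crop=None,sc=1):
    im=s['color'][:,:,::-1]
    if crop: im=im[crop[1]:crop[3],crop[0]:crop[2]]
    cv2.imwrite('pics/'+f,cv2.resize(im,None,fx=sc,fy=sc,interpolation=cv2.INTER_CUBIC))
def rays(s,uv):
    uv=np.atleast_2d(np.array(uv,float))
    d=(uv-[s['cx'],s['cy']])/[s['fx'],s['fy']]; r=d.copy()
    for _ in range(20): r=d/(1+s['k1']*(r**2).sum(1,keepdims=True))
    V=s['view']; D=np.c_[r,np.ones(len(r))]@V[:3,:3]; C=-V[:3,:3].T@V[:3,3]
    return C,D   # D scaled so that depth t -> C+t*D
def onplane(s,uv,z):
    C,D=rays(s,uv); return C+D*((z-C[2])/D[:,2])[:,None]
def depthpts(s,uv):
    uv=np.atleast_2d(np.array(uv)); C,D=rays(s,uv)
    t=s['depth'][uv[:,1].astype(int),uv[:,0].astype(int)]; return C+D*t[:,None]
def project(s,P):
    P=np.atleast_2d(P); V=s['view']; c=P@V[:3,:3].T+V[:3,3]; r=c[:,:2]/c[:,2:]
    r=r*(1+s['k1']*(r**2).sum(1,keepdims=True)); return r*[s['fx'],s['fy']]+[s['cx'],s['cy']]
def state():
    o=arm.observe(); print({k:np.round(o[k],4).tolist() for k in ('time_s','tool_pos','orientation','contact_force','gripper_width','joint_pos')}); return o
def delta(pos,rot=None):
    "tool-axes shift (cm) and rotvec to reach pos / orientation R"
    o=arm.observe(); T=R.from_euler('xyz',o['orientation'])
    print('shift cm',np.round(T.inv().apply(np.array(pos)-o['tool_pos'])*100,2), 'turn',None if rot is None else np.round((T.inv()*rot).as_rotvec(),3))
E
python3 - <<'E'
from h import *
state(); print(R.from_euler('xyz',arm.observe()['orientation']).as_matrix().round(3))
for n in('top','side'):
    s=snap(n); save(s,n+'0.png',sc=1.42); np.save('pics/%s0.npy'%n,s,allow_pickle=True)
    print(n,(-s['view'][:3,:3].T@s['view'][:3,3]).round(3),s['view'][:3,:3].round(2).tolist(),s['fx'],s['k1'])
E
```

```text
pics
{'time_s': 0.0, 'tool_pos': [0.1404, 0.6085, 0.2304], 'orientation': [-3.0671, 1.5691, -1.723], 'contact_force': [-0.7883, 0.2258, 0.2401], 'gripper_width': 0.998, 'joint_pos': [-1.4122, 0.4119, -0.0127, 1.5971, 0.0056, 1.1343, -0.0822]}
[[-0.    -0.974  0.225]
 [-0.002  0.225  0.974]
 [-1.    -0.    -0.002]]
top [0.393 0.06  1.404] [[-0.01, -1.0, 0.02], [-0.99, 0.01, -0.11], [0.11, -0.02, -0.99]] 436.2071688921982 -0.008614303318710496
side [-0.308 -1.177  1.352] [[0.83, -0.56, 0.01], [-0.36, -0.54, -0.76], [0.43, 0.63, -0.65]] 488.46185190908614 -0.14829894851478334
```

View pics/top0.png

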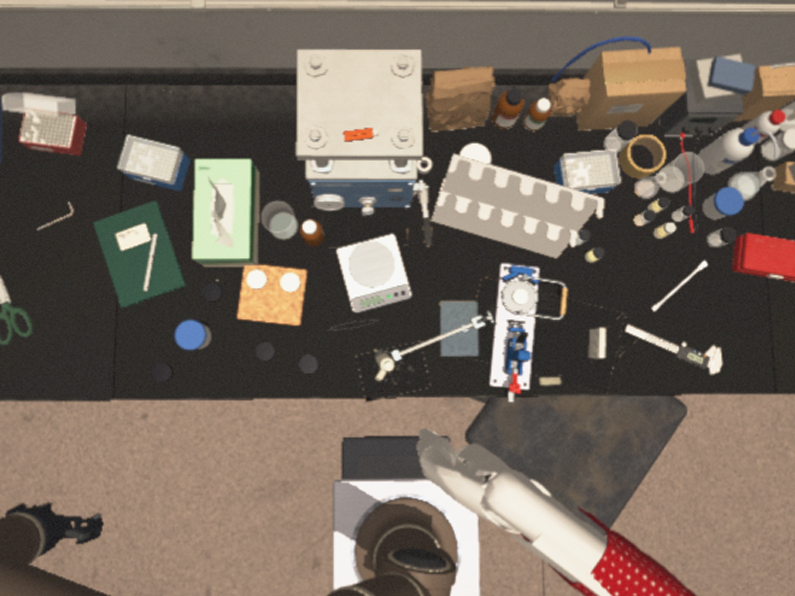

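View pics/side0.png

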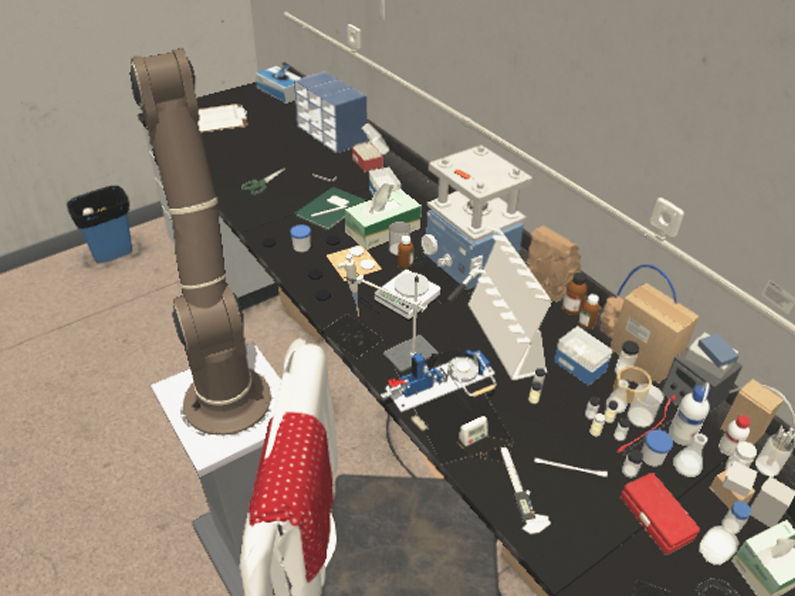

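Run:
```python
from h import *
t=np.load('pics/top0.npy',allow_pickle=True).item(); s=np.load('pics/side0.npy',allow_pickle=True).item()
D={'disc1':(257,279),'disc2':(290,281),'pan':(373,263),'amber':(312,231),'tub':(190,335),'timer':(597,343),'vial':(595,254),'rod':(485,320),'pip':(385,368),'hand':(430,440),'armw':(530,510),'armr':(600,560),'bluepad':(460,330),'piece':(550,380),'rack':(520,200),'carr':(520,296),'beaker':(278,220)}
for k,v in D.items(): print(k,depthpts(t,np.array(v)/1.42).round(3)[0])
save(t,'t1.png',(310,170,430,290),6)
im=t['color'];im=im[170:240,150:300]
cv2.imwrite('pics/t2.png',cv2.resize(im[:,:,::-1],None,fx=5,fy=5,interpolation=cv2.INTER_CUBIC))
save(s,'s1.png',(255,215,365,305),7)
```

```text
disc1 [0.597 0.331 0.008]
disc2 [0.591 0.256 0.011]
pan [0.626 0.068 0.042]
amber [0.687 0.198 0.099]
tub [0.468 0.462 0.063]
timer [ 0.444 -0.427  0.041]
vial [ 0.642 -0.426  0.056]
rod [ 0.479 -0.138  0.275]
pip [0.394 0.046 0.267]
hand [ 0.221 -0.065 -0.11 ]
armw [ 0.132 -0.218  0.241]
armr [ 0.048 -0.336  0.262]
bluepad [ 0.466 -0.103  0.191]
piece [ 0.363 -0.331 -0.001]
rack [ 0.732 -0.233  0.178]
carr [ 0.552 -0.261  0.03 ]
beaker [0.734 0.286 0.003]
```

View pics/t1.png

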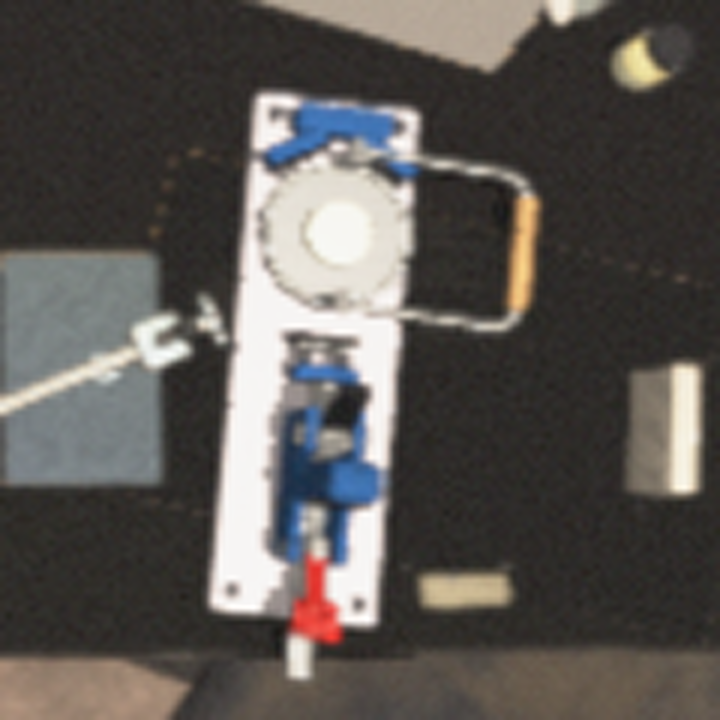

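View pics/s1.png

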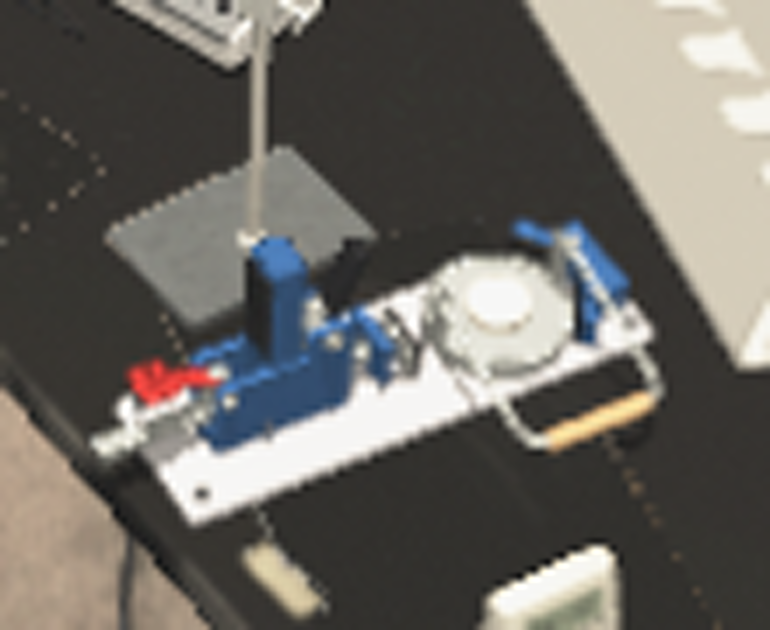

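```bash
cat > m.py <<'E'
from h import *
t=np.load('pics/top0.npy',allow_pickle=True).item(); s=np.load('pics/side0.npy',allow_pickle=True).item()
f=lambda u,z:onplane(t,np.array(u)/6+[310,170],z)[:,:2]
c=f([(255,93),(420,107),(378,627),(210,610)],.01); print('plate',c.round(4).tolist())
rear=(c[2]+c[3])/2; front=(c[0]+c[1])/2; ax=(front-rear); print('len',np.linalg.norm(ax),'w',np.linalg.norm(c[0]-c[1])); ax/=np.linalg.norm(ax); yaw=np.arctan2(ax[1],ax[0]); print('yaw',yaw)
seat=(front+rear)/2+ax*(.140-.073); print('seat',seat.round(4))
Rz=np.array([[ax[0],-ax[1]],[ax[1],ax[0]]])
loc=lambda p:((p-seat)@Rz).round(4)
h=f([(352,482)],.13); print('handle',h,loc(h)); q=f([(350,405)],.111);print('trig top',q,loc(q))
r=f([(316,610)],.07);print('tab',r,loc(r)); r=f([(338,236)],.032);print('ped',r,loc(r))
r=f([(337,237)],.023);print('base',r,loc(r))
r=f([(520,195),(517,312)],.018);print('bail ends',r.tolist(),loc(r),'hinge dir',np.arctan2(*(r[0]-r[1])[::-1]))
for sp,lo,hi in(('t',None,None),):
    im=t['color'].astype(int); m=((im.min(2)>200)).astype(np.uint8)
    n,l,st,ce=cv2.connectedComponentsWithStats(m[170:240,160:225])
    for i in range(1,n):
        if st[i,4]>15: u=ce[i]+[160,170]; print('white',u,st[i,4],onplane(t,u,.014).round(4),depthpts(t,u.round())[0].round(3))
g=cv2.cvtColor(t['color'][160:225,230:295],cv2.COLOR_RGB2GRAY)
print('pan center', onplane(t,np.array([373,263])/1.42,.046))
E
python3 m.py
python3 - <<'E'
from h import *
t=np.load('pics/top0.npy',allow_pickle=True).item()
a=t['color'][182:234,165:222];b=t['color'][160:225,232:297]
f=lambda i,k:cv2.resize(i,None,fx=k,fy=k,interpolation=cv2.INTER_CUBIC)
a=f(a,6);b=f(b,6);H=max(a.shape[0],b.shape[0]);o=np.zeros((H,a.shape[1]+b.shape[1],3),np.uint8);o[:a.shape[0],:a.shape[1]]=a;o[:b.shape[0],a.shape[1]:]=b
cv2.imwrite('pics/t3.png',o[:,:,::-1])
E
```

```text
plate [[0.6292, -0.2235], [0.6211, -0.3133], [0.3421, -0.2808], [0.3519, -0.1916]]
len 0.28002134716410315 w 0.09012922610202899
yaw -0.11533555274068467
seat [ 0.5526 -0.26  ]
handle [[ 0.41657158 -0.24106769]] [[-0.1373  0.0032]]
trig top [[ 0.45500665 -0.24581838]] [[-0.0986  0.0029]]
tab [[ 0.35313472 -0.23475994]] [[-0.2011  0.0021]]
ped [[ 0.54844282 -0.2610806 ]] [[-0.004  -0.0015]]
base [[ 0.54892911 -0.26263478]] [[-0.0034 -0.003 ]]
bail ends [[0.5715780051901688, -0.3635925885354878], [0.5084535007460244, -0.359419280747298]] [[ 0.0307 -0.1007]
 [-0.0324 -0.1038]] hinge dir -0.06601625524896206
white [180.20714286 196.26428571] 140 [[0.5966 0.3327 0.014 ]] [0.598 0.335 0.008]
white [203.84172662 198.27338129] 139 [[0.5896 0.2572 0.014 ]] [0.591 0.257 0.014]
pan center [[0.62554346 0.06821016 0.046     ]]
```

View pics/t3.png

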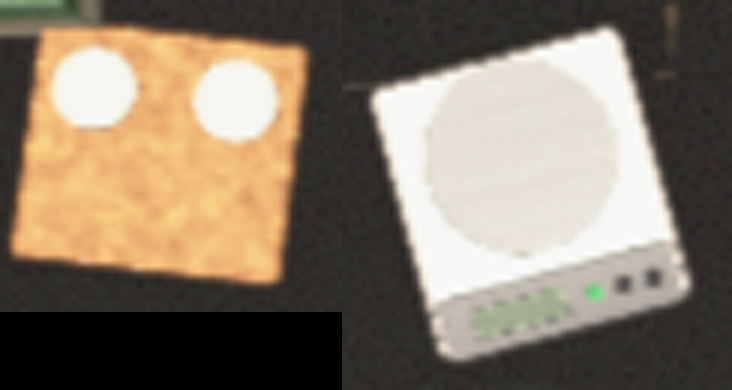

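```bash
cat > plan.py <<'E'
import sys
from h import *
def down(h,tilt=0):  # tool x down, z heading h (rad)
    z=np.array([np.cos(h),np.sin(h),0]);x=np.array([0,0,-1.]);y=np.cross(z,x); return R.from_matrix(np.c_[x,y,z])
def plan(wps):
    o=arm.observe(); p=np.array(o['tool_pos']); T=R.from_euler('xyz',o['orientation'])
    for w in wps:
        q=np.array(w[:3]); Q=T if len(w)<4 or w[3] is None else (w[3] if isinstance(w[3],R) else down(w[3]))
        rv=(T.inv()*Q).as_rotvec(); d=T.inv().apply(q-p)*100
        print(np.round(rv,3).tolist(),np.round(d,2).tolist(),'cm',round(np.linalg.norm(d),1)); p,T=q,Q
if __name__=='__main__':
    state(); plan(eval(sys.argv[1]))
E
python3 - <<'E'
from plan import *
seat=np.array([.5526,-.26]);c,s=np.cos(-.115),np.sin(-.115)
L=lambda x,y:seat+[c*x-s*y,s*x+c*y]
g=L(-.125,.0028); print(g)
plan([(.14,.609,.38),(.38,.40,.40,np.deg2rad(40)),(.55,.15,.40,np.deg2rad(15)),(.47,-.1,.40,-.115),(*g,.30,-.115),(*g,.16,-.115)])
E
```

```text
[ 0.42874694 -0.24287516]
[0.0, 0.0, 0.0] [-14.95, 0.05, 0.01] cm 14.9
[0.646, -0.001, 0.001] [-1.98, -28.09, -14.97] cm 31.9
[0.436, 0.0, 0.0] [0.0, -30.08, -3.05] cm 30.2
[0.377, 0.0, 0.0] [0.0, -22.08, -14.2] cm 26.2
[0.0, 0.0, 0.0] [10.0, -14.67, -2.46] cm 17.9
[0.0, 0.0, 0.0] [14.0, 0.0, 0.0] cm 14.0
```

```bash
python3 -m handwheel '[[[0,0,0,-5,0,0,0],[0,0,0,-10,0,0,0],[0,0,0,-15,0,0,0],[0.05,0,0,-15,-2,-1,0],[0.15,0,0,-15.5,-6,-3.5,0],[0.27,0,0,-16,-10,-6,0],[0.40,0,0,-16.5,-15,-8,0],[0.5,0,0,-17,-20,-11,0]]]' 40
python3 -m handwheel '[[[0.146,0,0,0,-4,-2,0],[0.2,0,0,0,-8,-2.5,0],[0.3,0,0,0,-13,-3,0],[0.4,0,0,0,-17,-3.5,0],[0.5,0,0,0,-20,-4,0],[0.55,0,0,0,-25,-4.5,0],[0.6,0,0,0,-28,-5,0],[0.6,0,0,0,-30,-5,0]]]'
python3 plan.py '[(.55,.15,.40,np.deg2rad(15)),(.47,-.1,.40,-.115),(.4287,-.2429,.30,-.115)]'
```

```text
time_s: 0.9
tool_pos: [0.303, 0.464, 0.4]
orientation: [-2.261, 1.571, -1.423]
contact_force: [0.9, -0.3, 0.2]
gripper_width: 0.999
time_s: 1.7
tool_pos: [0.4939, 0.2255, 0.4001]
orientation: [-1.592, 1.57, -1.353]
contact_force: [0.3, 0.6, -0.6]
gripper_width: 1.0
{'time_s': 1.7, 'tool_pos': [0.4939, 0.2255, 0.4001], 'orientation': [-1.5918, 1.57, -1.3534], 'contact_force': [0.295, 0.6131, -0.6202], 'gripper_width': 0.9999, 'joint_pos': [-0.8864, 0.1707, 0.4418, 1.551, -0.0726, 1.4365, -0.2021]}
[-0.023, -0.0, 0.001] [0.02, -8.66, 3.66] cm 9.4
[0.377, 0.0, 0.0] [0.0, -22.08, -14.2] cm 26.2
[0.0, 0.0, 0.0] [10.0, -14.67, -2.46] cm 17.9
```

```bash
python3 -m handwheel '[[[0.03,0,0,0,-3,-1,0],[0.07,0,0,0,-8,-3,0],[0.12,0,0,0,-12,-5,0],[0.17,0,0,0,-17,-7,0],[0.22,0,0,0,-21,-8,0],[0.28,0,0,0,-26,-10,0],[0.33,0,0,0,-31,-12,0],[0.354,0,0,0,-35,-14,0]]]'
python3 plan.py '[(.4287,-.2429,.30,-.115),(.4287,-.2429,.16,-.115)]'
python3 - <<'E'
from h import *
s=snap('side'); save(s,'s2.png',sc=1.42)
E
```

```text
time_s: 2.5
tool_pos: [0.441, -0.1443, 0.4]
orientation: [1.106, 1.57, 0.994]
contact_force: [1.1, -0.4, -0.9]
gripper_width: 0.999
{'time_s': 2.5, 'tool_pos': [0.441, -0.1443, 0.4], 'orientation': [1.1059, 1.5704, 0.994], 'contact_force': [1.1093, -0.3809, -0.9118], 'gripper_width': 0.9993, 'joint_pos': [-0.544, -0.0155, 0.7629, 1.7303, 0.0105, 1.4224, 0.1055]}
[0.003, 0.0, -0.0] [10.0, -9.94, -0.12] cm 14.1
[0.0, 0.0, 0.0] [14.0, 0.0, 0.0] cm 14.0
```

View pics/s2.png

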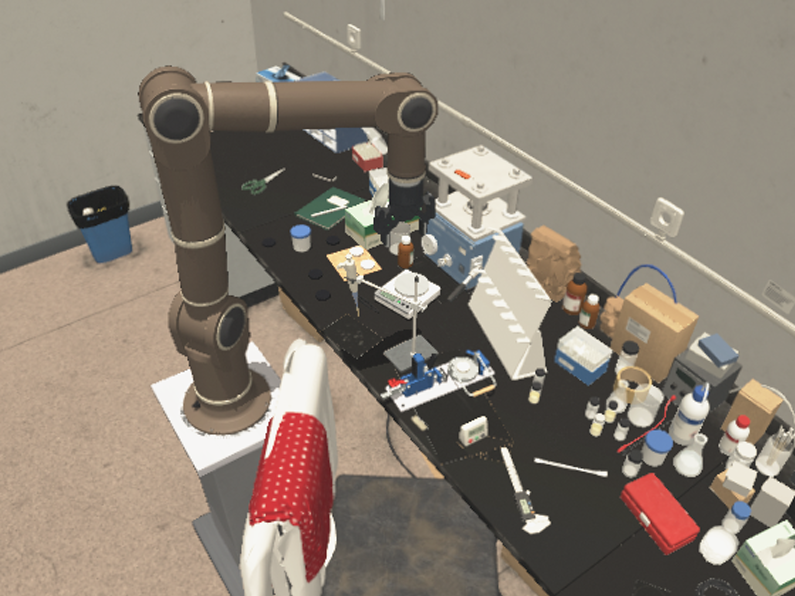

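```bash
python3 -m handwheel '[[[0,0,0,0,-4,0,0],[0,0,0,0,-8,0,0],[0,0,0,4,-9.9,-0.1,0],[0,0,0,9,-9.9,-0.1,0],[0,0,0,14,-9.9,-0.1,0],[0,0,0,18,-9.9,-0.1,0],[0,0,0,22,-9.9,-0.1,0],[0,0,0,24,-9.9,-0.1,0]]]'
python3 - <<'E'
from plan import *
state();plan([(.4287,-.2429,.155,-.115),(.4287,-.2429,.081,-.115)])
t=snap('top'); s=snap('side'); 
a=t['color'][190:280,320:410];b=s['color'][195:300,245:365]
f=lambda i,k:cv2.resize(i,None,fx=k,fy=k,interpolation=cv2.INTER_CUBIC)
a=f(a,4.2);b=f(b,3.6);o=np.zeros((380,a.shape[1]+b.shape[1],3),np.uint8);o[:a.shape[0],:a.shape[1]]=a;o[:b.shape[0],a.shape[1]:]=b
cv2.imwrite('pics/c1.png',o[:,:,::-1])
E
```

```text
time_s: 3.35
tool_pos: [0.428, -0.2397, 0.1569]
orientation: [3.021, 1.566, 2.911]
contact_force: [0.7, 0.1, 0.3]
gripper_width: 1.002
{'time_s': 3.35, 'tool_pos': [0.428, -0.2397, 0.1569], 'orientation': [3.0215, 1.5662, 2.9113], 'contact_force': [0.6949, 0.0831, 0.3209], 'gripper_width': 1.0019, 'joint_pos': [-0.2514, 0.3442, 0.8258, 2.0361, -0.321, 0.8973, 0.6396]}
[0.005, -0.005, -0.001] [0.19, -0.31, 0.1] cm 0.4
[0.0, 0.0, 0.0] [7.4, 0.0, 0.0] cm 7.4
```

View pics/c1.png

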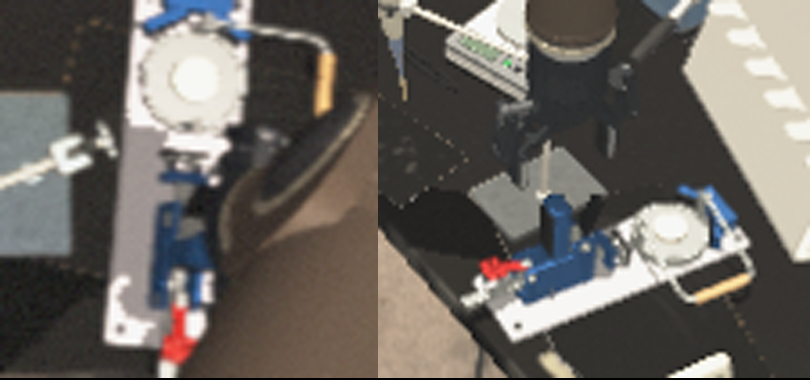

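```bash
python3 -m handwheel '[[[0,0,0,1,0,0,0],[0,0,0,2,0,0,0],[0,0,0,3,0,0,0],[0,0,0,4,0,0,0],[0,0,0,5,0,0,0],[0,0,0,6,0,0,0],[0,0,0,7,0,0,0],[0,0,0,7.7,0,0,0]]]'
python3 -m handwheel '[[[0,0,0,0,0,0,40],[0,0,0,0,0,-0.2,80],[0,0,0,0,0,-0.3,120],[0,0,0,0,0,-0.3,160],[0,0,0,0,0,-0.3,160],[0,0,0,0,0,-0.3,160],[0,0,0,0,0,-0.3,160],[0,0,0,0,0,-0.3,160]]]' 40
python3 plan.py '[(.4287,-.2429,.081,-.115)]'
```

```text
time_s: 4.25
tool_pos: [0.4299, -0.2407, 0.0823]
orientation: [-2.872, 1.571, -2.982]
contact_force: [-0.0, 0.2, 0.4]
gripper_width: 0.998
time_s: 5.05
tool_pos: [0.4308, -0.2419, 0.0855]
orientation: [-0.21, 1.563, -0.32]
contact_force: [5.1, 0.1, 16.6]
gripper_width: 0.483
{'time_s': 5.05, 'tool_pos': [0.4308, -0.2419, 0.0855], 'orientation': [-0.2096, 1.5628, -0.3197], 'contact_force': [5.1238, 0.1099, 16.6425], 'gripper_width': 0.4826, 'joint_pos': [-0.1552, 0.457, 0.7295, 2.0962, -0.4546, 0.7387, 0.7551]}
[0.005, 0.008, 0.002] [0.44, -0.12, -0.2] cm 0.5
```

```bash
python3 -m handwheel '[[[0,0,0,0,0,0,0],[0,0,0,0,0,0.2,0],[0,0,0,-0.3,0,0.3,0],[0,0,0,-0.6,0,0.3,0],[0,0,0,-0.6,0,0.3,0],[0,0,0,-0.6,0,0.3,0],[0,0,0,-0.6,0,0.3,0],[0,0,0,-0.6,0,0.3,0]]]'
python3 -m handwheel '[[[0,0,0,0,0,0,40],[0,0,0,0,0,-0.2,80],[0,0,0,0,0,-0.3,120],[0,0,0,0,0,-0.3,160],[0,0,0,0,0,-0.3,160],[0,0,0,0,0,-0.3,160],[0,0,0,0,0,-0.3,160],[0,0,0,0,0,-0.3,160]]]'
python3 -m handwheel '[[[0,0,0,0,0,0,0],[0,0,0,0,0,0.2,0],[0,0,0,0,0,0.3,0],[0,0,0,0,0,0.3,0],[0,0,0,0,0,0.3,0],[0,0,0,0,0,0.3,0],[0,0,0,0,0,0.3,0],[0,0,0,0,0,0.3,0]]]'
python3 - <<'E'
from plan import *
state()
t=snap('top'); s=snap('side'); 
a=t['color'][190:280,320:410];b=s['color'][215:305,250:365]
f=lambda i,k:cv2.resize(i,None,fx=k,fy=k,interpolation=cv2.INTER_CUBIC)
a=f(a,3.2);b=f(b,4.4);o=np.zeros((400,a.shape[1]+b.shape[1],3),np.uint8);o[:a.shape[0],:a.shape[1]]=a;o[:b.shape[0],a.shape[1]:]=b
cv2.imwrite('pics/c2.png',o[:,:,::-1])
E
```

```text
time_s: 5.85
tool_pos: [0.4299, -0.2407, 0.0892]
orientation: [0.076, 1.571, -0.034]
contact_force: [0.9, 0.6, 1.1]
gripper_width: 0.997
time_s: 6.65
tool_pos: [0.4307, -0.2418, 0.0915]
orientation: [-0.182, 1.563, -0.292]
contact_force: [4.7, 0.8, 18.2]
gripper_width: 0.482
time_s: 7.45
tool_pos: [0.4298, -0.2406, 0.0892]
orientation: [2.623, 1.571, 2.513]
contact_force: [1.1, -0.2, -1.4]
gripper_width: 1.002
{'time_s': 7.45, 'tool_pos': [0.4298, -0.2406, 0.0892], 'orientation': [2.6227, 1.5706, 2.5127], 'contact_force': [1.0795, -0.2019, -1.4328], 'gripper_width': 1.002, 'joint_pos': [-0.1628, 0.4537, 0.7367, 2.0907, -0.4441, 0.7552, 0.7447]}
```

View pics/c2.png

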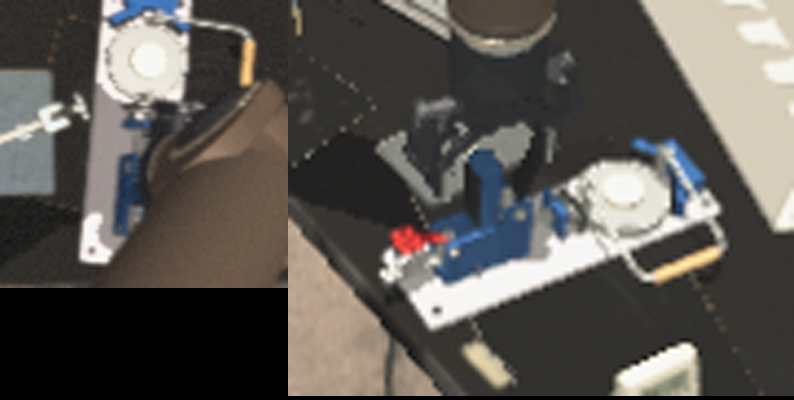

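```bash
python3 -m handwheel '[[[0,0,0,0,0,0,40],[0,0,0,0,0,-0.2,80],[0,0,0,0,0,-0.3,120],[0,0,0,0,0,-0.3,160],[0,0,0,0,0,-0.3,160],[0,0,0,0,0,-0.3,160],[0,0,0,0,0,-0.3,160],[0,0,0,0,0,-0.3,160]]]'
python3 -m handwheel '[[[0,0,0,0,0,0,0],[0,0,0,0,0,0.2,0],[0,0,0,0,0,0.3,0],[0,0,0,0,0,0.3,0],[0,0,0,0,0,0.3,0],[0,0,0,0,0,0.3,0],[0,0,0,0,0,0.3,0],[0,0,0,0,0,0.3,0]]]'
python3 -m handwheel '[[[0,0,0,0,0,0,40],[0,0,0,0,0,-0.2,80],[0,0,0,0,0,-0.3,120],[0,0,0,0,0,-0.3,160],[0,0,0,0,0,-0.3,160],[0,0,0,0,0,-0.3,160],[0,0,0,0,0,-0.3,160],[0,0,0,0,0,-0.3,160]]]'
python3 -m handwheel '[[[0,0,0,0,0,0,0],[0,0,0,0,0,0.2,0],[0,0,0,0,0,0.3,0],[0,0,0,0,0,0.3,0],[0,0,0,0,0,0.3,0],[0,0,0,0,0,0.3,0],[0,0,0,0,0,0.3,0],[0,0,0,0,0,0.3,0]]]'
python3 - <<'E'
from plan import *
state()
t=snap('top'); s=snap('side'); 
a=t['color'][190:280,320:410];b=s['color'][215:305,250:365]
f=lambda i,k:cv2.resize(i,None,fx=k,fy=k,interpolation=cv2.INTER_CUBIC)
a=f(a,3.2);b=f(b,4.4);o=np.zeros((400,a.shape[1]+b.shape[1],3),np.uint8);o[:a.shape[0],:a.shape[1]]=a;o[:b.shape[0],a.shape[1]:]=b
cv2.imwrite('pics/c3.png',o[:,:,::-1])
E
```

```text
time_s: 8.35
tool_pos: [0.4307, -0.242, 0.0919]
orientation: [-0.17, 1.563, -0.28]
contact_force: [3.1, 0.5, 20.1]
gripper_width: 0.479
time_s: 9.15
tool_pos: [0.4298, -0.2406, 0.0891]
orientation: [2.723, 1.571, 2.613]
contact_force: [1.2, 0.1, -1.1]
gripper_width: 0.999
time_s: 9.95
tool_pos: [0.4307, -0.2421, 0.0925]
orientation: [-0.107, 1.562, -0.218]
contact_force: [0.7, 2.4, 30.8]
gripper_width: 0.481
time_s: 10.75
tool_pos: [0.4298, -0.2406, 0.0891]
orientation: [2.76, 1.571, 2.65]
contact_force: [2.4, -0.1, -1.0]
gripper_width: 1.002
{'time_s': 10.75, 'tool_pos': [0.4298, -0.2406, 0.0891], 'orientation': [2.7603, 1.5705, 2.6504], 'contact_force': [2.3517, -0.1193, -1.0473], 'gripper_width': 1.0019, 'joint_pos': [-0.1629, 0.4537, 0.7367, 2.0907, -0.4441, 0.7552, 0.7447]}
```

View pics/c3.png

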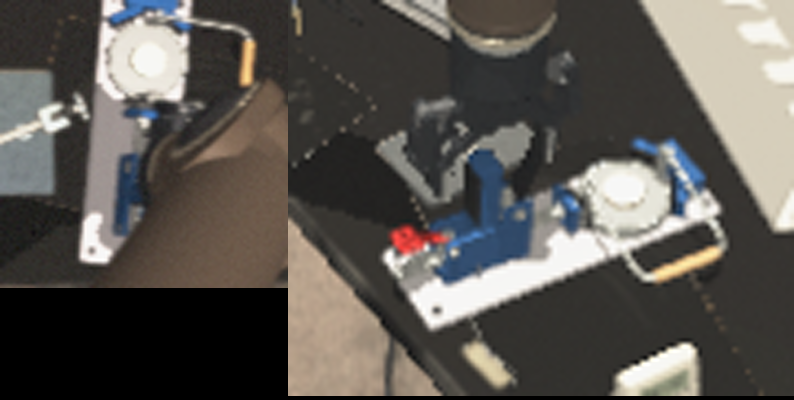

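```bash
python3 -m handwheel '[[[0,0,0,-4,0,0,0],[0,0,0,-8,0,0,0],[0,0,0,-13,0,0,0],[0,0,0,-18,0,0,0],[0,0,0,-23,0,0,0],[0,0,0,-28,0,0,0],[0,0,0,-31,0,0,0],[0,0,0,-31,0,0,0]]]'
python3 - <<'E'
from plan import *
t=np.load('pics/top0.npy',allow_pickle=True).item()
ys,xs=np.mgrid[105:200:1,130:190:1]; P=depthpts(t,np.c_[xs.ravel(),ys.ravel()]); im=t['color'][ys.ravel(),xs.ravel()].astype(int)
g=(im[:,1]>im[:,0]+15)&(im[:,1]>im[:,2]+5)&(im[:,1]>120)
Q=P[g]; print(Q.min(0),Q.max(0)); 
for x0 in np.arange(.6,.76,.01):
    k=abs(P[:,0]-x0)<.005; k&=(P[:,1]>.28)&(P[:,1]<.40); print(round(x0,2),P[k,2].max().round(3),P[k&(P[:,2]>.04)][:,1].round(2).min() if (k&(P[:,2]>.04)).any() else '')
state();plan([(.55,0,.40,.7),(.5896,.2572,.30,1.478),(.5896,.2572,.10,1.478)])
E
```

```text
time_s: 11.65
tool_pos: [0.4308, -0.2419, 0.403]
orientation: [-0.004, 1.564, -0.114]
contact_force: [-0.5, 0.6, -2.1]
gripper_width: 1.002
[ 0.39292528  0.06040174 -0.00751769] [0.87739891 0.48399252 1.40396527]
0.6 0.02 
0.61 0.018 
0.62 0.014 
0.63 0.097 0.33
0.64 0.097 0.33
0.65 0.106 0.33
0.66 0.118 0.33
0.67 0.127 0.33
0.68 0.14 0.33
0.69 0.146 0.29
0.7 0.161 0.29
0.71 0.166 0.3
0.72 0.177 0.31
0.73 0.181 0.31
0.74 0.185 0.3
0.75 0.184 0.29
0.76 0.173 0.33
{'time_s': 11.65, 'tool_pos': [0.4308, -0.2419, 0.403], 'orientation': [-0.0037, 1.5645, -0.1142], 'contact_force': [-0.4984, 0.5571, -2.0795], 'gripper_width': 1.0024, 'joint_pos': [-0.4467, 0.0644, 0.9365, 1.6747, -0.0548, 1.423, 0.3862]}
[-0.81, 0.006, 0.003] [0.36, 25.36, 9.18] cm 27.0
[-0.778, 0.0, 0.0] [10.0, 17.12, 19.6] cm 27.9
[0.0, 0.0, 0.0] [20.0, 0.0, 0.0] cm 20.0
```

```bash
python3 -m handwheel '[[[-0.1,0,0,0,3,1.2,75],[-0.2,0,0,0,7,2.5,75],[-0.3,0,0,0,11,4,75],[-0.42,0,0,0,15,5.5,75],[-0.54,0,0,0,19,7,75],[-0.66,0,0,0,22,8,75],[-0.76,0,0,0,25,9,75],[-0.81,0,0,0,25.4,9.2,75]]]'
python3 -m handwheel '[[[-0.1,0,0,0,2,2.4,75],[-0.2,0,0,1,4.5,5,75],[-0.3,0,0,2.5,7,8,75],[-0.42,0,0,4,9.5,11,75],[-0.54,0,0,5.5,12,14,75],[-0.66,0,0,7,15,17,75],[-0.77,0,0,9,17.1,19.6,75],[-0.778,0,0,10,17.1,19.6,75]]]'
python3 plan.py '[(.5896,.2572,.10,1.478),(.5896,.2572,.002,1.478)]'
```

```text
time_s: 12.45
tool_pos: [0.5497, 0.0064, 0.3969]
orientation: [2.413, 1.567, 3.123]
contact_force: [-0.4, 0.1, 0.1]
gripper_width: 0.706
time_s: 13.25
tool_pos: [0.5867, 0.2644, 0.2947]
orientation: [1.743, 1.565, -3.052]
contact_force: [0.7, 0.2, -0.7]
gripper_width: 0.707
{'time_s': 13.25, 'tool_pos': [0.5867, 0.2644, 0.2947], 'orientation': [1.743, 1.5653, -3.0517], 'contact_force': [0.6999, 0.1869, -0.7454], 'gripper_width': 0.7066, 'joint_pos': [-0.7922, 0.4199, 0.4271, 1.479, -0.1786, 1.2863, 1.1417]}
[0.011, -0.001, -0.005] [19.46, -0.45, -0.67] cm 19.5
[0.0, 0.0, 0.0] [9.8, 0.0, 0.0] cm 9.8
```

```bash
python3 -m handwheel '[[[0,0,0,5,0,0,75],[0,0,0,10,0,0,75],[0,0,0,15,0,0,75],[0,0,0,18,0,0,75],[0,0,0,19.5,0,0,75],[0,0,0,19.5,0,0,75],[0,0,0,19.5,0,0,75],[0,0,0,19.5,0,0,75]]]'
python3 plan.py '[(.5896,.2572,.10,1.478),(.5896,.2572,.002,1.478)]'
python3 - <<'E'
from h import *
s=snap('side');t=snap('top')
u=project(s,[.59,.26,.05])[0].astype(int); b=s['color'][u[1]-50:u[1]+50,u[0]-60:u[0]+60]
cv2.imwrite('pics/d1.png',cv2.resize(b[:,:,::-1],None,fx=5,fy=5,interpolation=cv2.INTER_CUBIC)); print(u-[60,50])
E
```

```text
time_s: 14.05
tool_pos: [0.5903, 0.259, 0.1063]
orientation: [-0.991, 1.567, 0.487]
contact_force: [0.1, -0.1, 0.1]
gripper_width: 0.709
{'time_s': 14.05, 'tool_pos': [0.5903, 0.259, 0.1063], 'orientation': [-0.9909, 1.5675, 0.4867], 'contact_force': [0.0913, -0.0763, 0.1229], 'gripper_width': 0.7089, 'joint_pos': [-0.748, 0.5852, 0.3744, 1.6899, -0.2585, 0.9121, 1.2059]}
[-0.0, 0.002, 0.003] [0.63, 0.06, -0.19] cm 0.7
[0.0, 0.0, 0.0] [9.8, 0.0, 0.0] cm 9.8
[197 128]
```

View pics/d1.png

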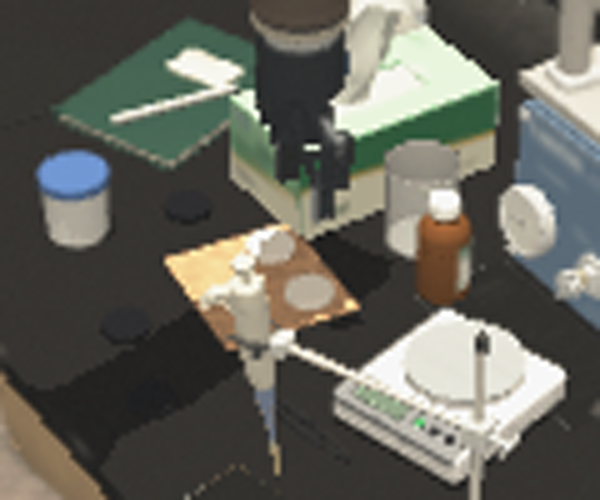

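```bash
python3 -m handwheel '[[[0,0,0,3,0,-0.1,75],[0,0,0,6,0.1,-0.2,75],[0,0,0,8,0.1,-0.2,75],[0,0,0,9,0.1,-0.2,75],[0,0,0,9.6,0.1,-0.2,75],[0,0,0,10.1,0.1,-0.2,75],[0,0,0,10.4,0.1,-0.2,75],[0,0,0,10.4,0.1,-0.2,75]]]'
python3 -m handwheel '[[[0,0,0,0,0,0,100],[0,0,0,0,0,0,130],[0,0,0,0,0,0,180],[0,0,0,0,0,0,180],[0,0,0,0,0,0,180],[0,0,0,0,0,0,180],[0,0,0,0,0,0,180],[0,0,0,0,0,0,180]]]' 30
python3 plan.py '[(.5896,.2572,.002,1.478)]'
```

```text
time_s: 14.95
tool_pos: [0.5885, 0.2571, 0.0011]
orientation: [-0.93, 1.569, 0.548]
contact_force: [-0.3, 0.6, 1.5]
gripper_width: 0.702
time_s: 15.75
tool_pos: [0.5907, 0.257, 0.0043]
orientation: [-1.09, 1.565, 0.387]
contact_force: [-2.1, -3.1, 22.5]
gripper_width: 0.495
{'time_s': 15.75, 'tool_pos': [0.5907, 0.257, 0.0043], 'orientation': [-1.09, 1.5648, 0.3873], 'contact_force': [-2.1393, -3.119, 22.4853], 'gripper_width': 0.4947, 'joint_pos': [-0.7075, 0.7154, 0.3209, 1.7427, -0.3153, 0.7283, 1.2531]}
[-0.001, 0.003, 0.005] [0.23, 0.12, 0.01] cm 0.3
```

```bash
python3 -m handwheel '[[[0,0,0,-1,0,0,180],[0,0,0,-2,0,0,180],[0,0,0,-4,0,0,180],[0,0,0,-8,0,0,180],[0,0,0,-13,0,0,180],[0,0,0,-18,0,0,180],[0,0,0,-23,0,0,180],[0,0,0,-25,0,0,180]]]'
python3 - <<'E'
from plan import *
state()
t=snap('top');s=snap('side');np.save('pics/t4.npy',t,allow_pickle=True);np.save('pics/s4.npy',s,allow_pickle=True)
a=t['color'][175:290,325:405];u=project(s,[.585,.258,.25])[0].astype(int);b=s['color'][u[1]-40:u[1]+40,u[0]-40:u[0]+40]
f=lambda i,k:cv2.resize(i,None,fx=k,fy=k,interpolation=cv2.INTER_CUBIC)
a=f(a,5);b=f(b,4.5);o=np.zeros((600,a.shape[1]+b.shape[1],3),np.uint8);o[:a.shape[0],:a.shape[1]]=a;o[:b.shape[0],a.shape[1]:]=b
cv2.imwrite('pics/c4.png',o[:,:,::-1])
E
```

```text
time_s: 16.55
tool_pos: [0.5895, 0.2572, 0.2565]
orientation: [-0.963, 1.563, 0.515]
contact_force: [0.4, 0.4, -0.8]
gripper_width: 0.496
{'time_s': 16.55, 'tool_pos': [0.5895, 0.2572, 0.2565], 'orientation': [-0.963, 1.5632, 0.5146], 'contact_force': [0.412, 0.4497, -0.7776], 'gripper_width': 0.496, 'joint_pos': [-0.787, 0.4368, 0.4301, 1.5463, -0.192, 1.1927, 1.1549]}
```

View pics/c4.png

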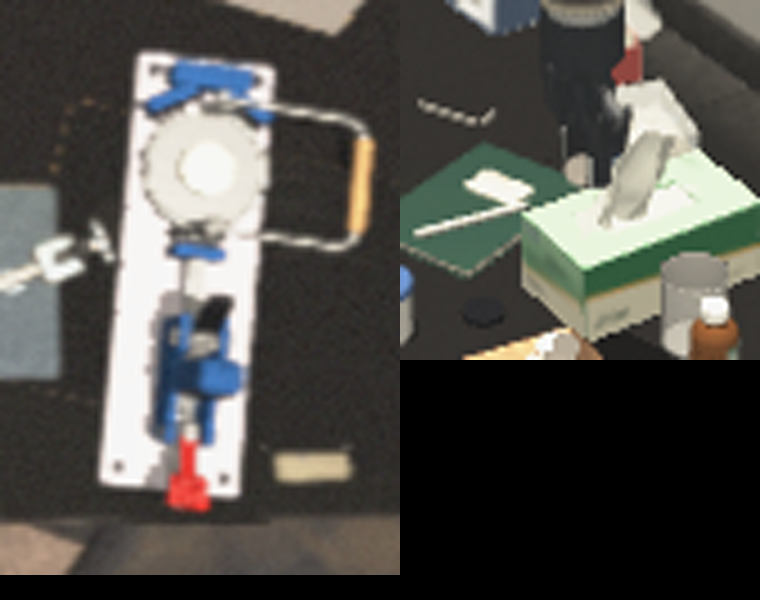

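Run:
```python
from plan import *
t0=np.load('pics/top0.npy',allow_pickle=True).item(); t4=np.load('pics/t4.npy',allow_pickle=True).item()
for n,t,y0,y1 in(('0',t0,228,237),('4',t4,222,229)):
    im=t['color'].astype(int); m=(im[...,2]>im[...,0]+45)
    sub=m[y0:y1,355:372]; print(n); print(sub.astype(int)); 
    v,u=np.nonzero(sub); print('jaw',onplane(t,[u.mean()+355,v.mean()+y0],.046).round(4))
    w=(im.min(2)>228).astype(np.uint8); w2=w[200:216,355:380]; v,u=np.nonzero(w2); print('ped n',len(u),u.mean()+355,v.mean()+200,onplane(t,[u.mean()+355,v.mean()+200],.032).round(4))
    o=((im[...,0]-im[...,2])>60); o[:, :385]=0;o[:195]=0;o[225:]=0;o[:,405:]=0; v,u=np.nonzero(o); p=onplane(t,np.c_[u,v],.018)[:,:2]; c=p.mean(0); w_,V=np.linalg.eigh(np.cov((p-c).T)); print('tube',len(u),c.round(4),np.arctan2(V[1,1],V[0,1]))
```

```text
0
[[0 0 0 0 0 0 0 0 0 0 0 0 0 0 0 0 0]
 [0 0 0 0 0 0 0 0 0 0 0 0 0 0 0 0 0]
 [0 0 0 0 0 0 0 0 0 0 0 0 0 0 0 0 0]
 [0 0 0 0 1 1 1 1 1 1 1 1 1 0 0 0 0]
 [0 0 0 0 1 1 1 1 1 1 1 1 1 1 1 0 0]
 [0 0 0 0 0 0 0 0 0 0 0 1 1 1 0 0 0]
 [0 0 0 0 0 0 0 0 0 0 0 0 0 0 0 0 0]
 [0 0 0 0 0 0 0 0 0 0 0 0 0 0 0 0 0]
 [0 0 0 0 0 0 0 0 0 0 0 0 0 0 0 0 0]]
jaw [[ 0.4763 -0.2482  0.046 ]]
ped n 81 366.5061728395062 208.14814814814815 [[ 0.5522 -0.2618  0.032 ]]
tube 69 [ 0.5419 -0.3628] 3.0012845101303482
4
[[0 0 0 0 0 0 0 0 0 0 0 0 0 0 0 0 0]
 [0 0 0 0 0 0 0 0 0 0 0 0 0 0 0 0 0]
 [0 0 0 0 0 1 1 1 1 1 1 1 1 0 0 0 0]
 [0 0 0 0 0 1 1 1 1 1 1 1 1 1 1 0 0]
 [0 0 0 0 0 0 0 0 0 0 1 1 1 1 1 0 0]
 [0 0 0 0 0 0 0 0 0 0 0 0 0 0 0 0 0]
 [0 0 0 0 0 0 0 0 0 0 0 0 0 0 0 0 0]]
jaw [[ 0.4978 -0.251   0.046 ]]
ped n 92 366.70652173913044 207.97826086956522 [[ 0.5528 -0.2624  0.032 ]]
tube 70 [ 0.5426 -0.3629] 3.0032405879441955
```

Run:
```python
from plan import *
t=np.load('pics/t4.npy',allow_pickle=True).item(); s=np.load('pics/s4.npy',allow_pickle=True).item()
def tri(a,b):
    C1,D1=rays(t,a);C2,D2=rays(s,b); D1=D1[0];D2=D2[0]
    k=np.linalg.lstsq(np.c_[D1,-D2],C2-C1,rcond=None)[0]; p,q=C1+k[0]*D1,C2+k[1]*D2
    return ((p+q)/2).round(4),(np.linalg.norm(p-q)*1000).round(1)
im=t['color'].astype(int); o=((im[...,0]-im[...,2])>60); o[:,:385]=0;o[:195]=0;o[225:]=0;o[:,405:]=0; v,u=np.nonzero(o); A=(u.mean(),v.mean())
z=depthpts(t,np.c_[u,v]); print('top depth tube',np.median(z,0).round(3))
im=s['color'].astype(int); o=((im[...,0]-im[...,2])>60); o[:265]=0;o[285:]=0;o[:,:320]=0;o[:,355:]=0; v,u=np.nonzero(o); B=(u.mean(),v.mean()); print(A,B,len(u),u.min(),u.max(),v.min(),v.max())
z=depthpts(s,np.c_[u,v]); print('side depth tube',np.median(z,0).round(3))
print('tube',tri(A,B))
w=(im.min(2)>228); w[:245]=0;w[270:]=0;w[:,:310]=0;w[:,:]&=True;w[:,345:]=0; v,u=np.nonzero(w);print(len(u),u.min(),u.max(),v.min(),v.max()); B=(u.mean(),v.mean())
print('ped',tri((366.7,207.98),B), B, project(s,[.5528,-.2624,.032]), project(t,[.5526,-.26,.032]))
```

```text
top depth tube [ 0.542 -0.357  0.035]
(np.float64(396.8142857142857), np.float64(211.44285714285715)) (np.float64(340.3125), np.float64(274.4375)) 48 333 347 271 278
side depth tube [ 0.552 -0.357  0.032]
tube (array([ 0.5418, -0.3585,  0.0346]), np.float64(2.4))
94 310 343 253 269
ped (array([ 0.5557, -0.2668,  0.016 ]), np.float64(2.4)) (np.float64(326.8829787234043), np.float64(260.77659574468083)) [[325.56215057 257.48399848]] [[365.9537516  208.03867754]]
```

```bash
python3 plan.py '[(.60,0,.28,1.46),(.5528,-.2624,.20,1.45),(.5528,-.2624,.06,1.45)]'
```

```text
{'time_s': 16.65, 'tool_pos': [0.5894, 0.2574, 0.255], 'orientation': [-0.9239, 1.5635, 0.5541], 'contact_force': [0.6518, 0.7911, -1.1631], 'gripper_width': 0.4958, 'joint_pos': [-0.7867, 0.4381, 0.4294, 1.5479, -0.1926, 1.1902, 1.1554]}
[0.018, 0.004, 0.006] [-2.59, -3.45, -25.52] cm 25.9
[0.01, 0.0, 0.0] [8.0, 1.79, -26.6] cm 27.8
[0.0, 0.0, 0.0] [14.0, 0.0, 0.0] cm 14.0
```

```bash
python3 -m handwheel '[[[0,0,0,-1,-0.4,-2,180],[0,0,0,-2,-1,-5,180],[0,0,0,-2.6,-1.4,-9,180],[0,0,0,-2.6,-2,-13,180],[0,0,0,-2.6,-2.5,-17,180],[0,0,0,-2.6,-3,-21,180],[0.018,0.004,0.006,-2.6,-3.3,-24,180],[0.018,0.004,0.006,-2.6,-3.4,-25.5,180]]]'
python3 -m handwheel '[[[0,0,0,0,0.2,-4,180],[0,0,0,0,0.5,-8,180],[0,0,0,1,0.8,-13,180],[0,0,0,3,1.2,-18,180],[0.01,0,0,5,1.5,-23,180],[0.01,0,0,7,1.8,-26,180],[0.01,0,0,8,1.8,-26.6,180],[0.01,0,0,8,1.8,-26.6,180]]]'
python3 -m handwheel '[[[0,0,0,3,0,0,180],[0,0,0,6,0,0,180],[0,0,0,9,0,0,180],[0,0,0,11,0,0,180],[0,0,0,12,0,0,180],[0,0,0,12,0,0,180],[0,0,0,12,0,0,180],[0,0,0,12,0,0,180]]]'
python3 - <<'E'
from plan import *
state();plan([(.5528,-.2624,.06,1.45),(.5528,-.2624,.0305,1.45)])
t=snap('top');s=snap('side');np.save('pics/s5.npy',s,allow_pickle=True)
u=project(s,[.5528,-.2624,.06])[0].astype(int);b=s['color'][u[1]-35:u[1]+35,u[0]-40:u[0]+40]
print(u-[40,35]);cv2.imwrite('pics/p5.png',cv2.resize(b[:,:,::-1],None,fx=7,fy=7,interpolation=cv2.INTER_CUBIC))
E
```

```text
time_s: 17.45
tool_pos: [0.597, -0.0048, 0.2754]
orientation: [2.224, 1.561, -2.604]
contact_force: [0.4, -0.4, -0.3]
gripper_width: 0.493
time_s: 18.25
tool_pos: [0.5484, -0.2633, 0.1951]
orientation: [1.893, 1.56, -2.942]
contact_force: [0.2, -0.4, -0.5]
gripper_width: 0.491
time_s: 19.05
tool_pos: [0.5505, -0.2633, 0.0788]
orientation: [2.433, 1.565, -2.4]
contact_force: [0.7, 0.7, -0.8]
gripper_width: 0.497
{'time_s': 19.05, 'tool_pos': [0.5505, -0.2633, 0.0788], 'orientation': [2.4327, 1.565, -2.3999], 'contact_force': [0.6988, 0.6875, -0.8296], 'gripper_width': 0.4967, 'joint_pos': [0.0094, 0.5945, 0.4986, 1.7997, -0.36, 0.8414, 2.13]}
[0.001, -0.004, -0.004] [1.88, -0.23, 0.12] cm 1.9
[0.0, 0.0, 0.0] [2.95, 0.0, 0.0] cm 2.9
[286 217]
```

View pics/p5.png

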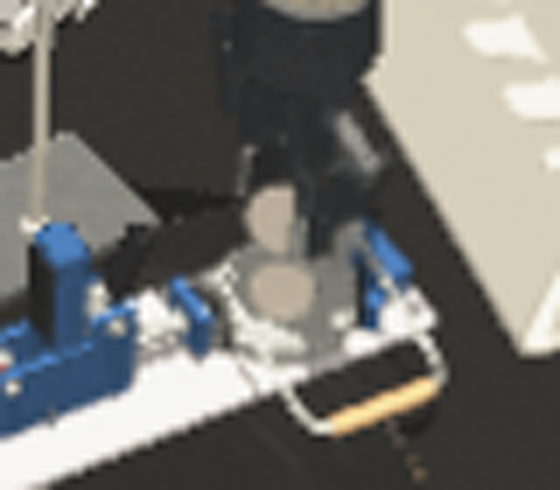

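Run:
```python
from plan import *
s=np.load('pics/s5.npy',allow_pickle=True).item()
for z in(.0825,.0885,.1): print(project(s,[.5505,-.2633,z]))
im=s['color'].astype(int)[217:287,286:366]; 
m=((im.min(2)>120)&(abs(im[...,0]-im[...,2])<45))
for r in range(22,50): print(r+217,''.join('#' if x else '.' for x in m[r,25:58]), s['depth'][217+r,286+38].round(3))
ps=[(u+286,v+217) for v in range(24,36) for u in range(36,42) if m[v,u]]
print(depthpts(s,ps).round(3)[::6])
```

```text
[[326.28527269 248.33108462]]
[[326.41313235 247.17120484]]
[[326.6595595  244.93317868]]
239 ..........................#.#.... 1.765
240 ...........................##.... 1.762
241 ................................. 1.768
242 ................................. 1.777
243 ................................. 1.775
244 ............#####................ 1.779
245 ...........######................ 1.765
246 ...........######................ 1.764
247 ..........#######................ 1.763
248 ..........#######................ 1.753
249 ...........######................ 1.755
250 ...........######................ 1.745
251 ............######............... 1.744
252 ...........#####.#............... 1.743
253 ........#.....##................. 1.828
254 .......#....######............... 1.829
255 ......###..########..........#... 1.808
256 ....#####.##########.........##.. 1.808
257 ....#####.##########.........##.. 1.799
258 ......###.##########..........##. 1.809
259 .......##.##########..........### 1.788
260 .......#############....#.....### 1.794
261 #......#############..####...#### 1.789
262 ##......###########...####...#### 1.795
263 ##......########......###....#### 1.798
264 #.......##########....#.######### 1.797
265 #.......#############.#.######### 1.783
266 ##.......##########.##.#######... 1.776
[[ 0.547 -0.247  0.094]
 [ 0.545 -0.25   0.092]
 [ 0.544 -0.252  0.088]
 [ 0.543 -0.254  0.086]
 [ 0.532 -0.265  0.096]
 [ 0.535 -0.263  0.088]
 [ 0.532 -0.267  0.088]
 [ 0.529 -0.275  0.091]
 [ 0.528 -0.277  0.089]]
```

```bash
python3 -m handwheel '[[[0,0,0,0,-0.2,0.1,180],[0,0,0,1,-0.2,0.1,180],[0,0,0,2,-0.2,0.1,180],[0,0,0,3,-0.2,0.1,180],[0,0,0,3.7,-0.2,0.1,180],[0,0,0,4.2,-0.2,0.1,180],[0,0,0,4.5,-0.2,0.1,180],[0,0,0,4.5,-0.2,0.1,180]]]'
python3 plan.py '[(.5528,-.2624,.0305,1.45)]'
```

```text
time_s: 19.95
tool_pos: [0.551, -0.2627, 0.0319]
orientation: [2.12, 1.563, -2.713]
contact_force: [-1.2, -0.9, -0.8]
gripper_width: 0.496
{'time_s': 19.95, 'tool_pos': [0.551, -0.2627, 0.0319], 'orientation': [2.1202, 1.5631, -2.7131], 'contact_force': [-1.231, -0.9436, -0.7908], 'gripper_width': 0.4958, 'joint_pos': [0.0351, 0.6597, 0.4624, 1.8189, -0.3985, 0.7619, 2.1573]}
[-0.0, -0.004, -0.007] [0.14, -0.17, 0.05] cm 0.2
```

```bash
python3 -m handwheel '[[[0,0.004,0.007,0,-0.1,0,180],[0,0.004,0.007,0,-0.15,0,180],[0,0.004,0.007,0.05,-0.15,0,180],[0,0.004,0.007,0.1,-0.15,0,180],[0,0.004,0.007,0.15,-0.15,0,180],[0,0.004,0.007,0.2,-0.15,0,180],[0,0.004,0.007,0.25,-0.15,0,180],[0,0.004,0.007,0.25,-0.15,0,180]]]'
python3 plan.py '[(.5528,-.2624,.0305,1.45)]'
```

```text
time_s: 20.75
tool_pos: [0.5527, -0.2628, 0.0304]
orientation: [2.111, 1.556, -2.722]
contact_force: [-1.6, 0.7, 5.7]
gripper_width: 0.495
{'time_s': 20.75, 'tool_pos': [0.5527, -0.2628, 0.0304], 'orientation': [2.1112, 1.5559, -2.7221], 'contact_force': [-1.5918, 0.6564, 5.7493], 'gripper_width': 0.4953, 'joint_pos': [0.0304, 0.667, 0.4657, 1.8113, -0.395, 0.7677, 2.1507]}
[-0.0, -0.008, -0.013] [-0.01, -0.01, 0.04] cm 0.0
```

```bash
python3 -m handwheel '[[[0,-0.008,-0.013,0,0,0,180],[0,-0.008,-0.013,0,0,0,180],[0,-0.008,-0.013,0,0,0,160],[0,-0.008,-0.013,0,0,0,140],[0,-0.008,-0.013,0,0,0,120],[0,-0.008,-0.013,0,0,0,100],[0,-0.008,-0.013,0,0,0,75],[0,-0.008,-0.013,0,0,0,75]]]'
python3 -m handwheel '[[[0,0,0,-0.5,0,0,75],[0,0,0,-1.5,0,0,75],[0,0,0,-3.5,0,0,75],[0,0,0,-7,0,0,75],[0,0,0,-12,0,0,75],[0,0,0,-17,0,0,75],[0,0,0,-20,0,0,75],[0,0,0,-20,0,0,75]]]'
python3 plan.py '[(.60,0,.28,1.46),(.592,.3327,.22,1.478),(.5966,.3327,.12,R.from_euler("y",-.22)*down(1.478))]'
```

```text
time_s: 21.55
tool_pos: [0.5527, -0.2627, 0.0297]
orientation: [2.044, 1.571, -2.789]
contact_force: [0.8, -0.2, 0.2]
gripper_width: 0.704
time_s: 22.35
tool_pos: [0.5548, -0.2644, 0.236]
orientation: [-1.753, 1.561, -0.303]
contact_force: [-0.2, 0.2, -0.2]
gripper_width: 0.704
{'time_s': 22.35, 'tool_pos': [0.5548, -0.2644, 0.236], 'orientation': [-1.7529, 1.5614, -0.3035], 'contact_force': [-0.1746, 0.1664, -0.2139], 'gripper_width': 0.7043, 'joint_pos': [-0.0555, 0.421, 0.5836, 1.6557, -0.2534, 1.1314, 2.0439]}
[-0.011, -0.002, 0.009] [-4.43, -1.33, 26.79] cm 27.2
[-0.018, 0.0, 0.0] [6.0, 4.47, 32.98] cm 33.8
[0.0, -0.02, -0.219] [10.0, -0.46, 0.04] cm 10.0
```

```bash
python3 -m handwheel '[[[0,0,0,-1.5,-0.1,4,75],[0,0,0,-3,-0.3,8,75],[0,0,0,-4,-0.6,12,75],[0,0,0,-4.4,-0.9,16,75],[0,0,0,-4.4,-1.1,20,75],[0,0,0,-4.4,-1.3,24,75],[-0.01,0,0.009,-4.4,-1.3,26.8,75],[-0.01,0,0.009,-4.4,-1.3,26.8,75]]]'
python3 -m handwheel '[[[0,0,0,0,0.5,5,75],[0,0,0,1,1.2,10,75],[0,0,0,2,2,15,75],[0,0,0,3,2.8,20,75],[0,0,0,4,3.5,25,75],[0,0,0,5,4.1,29,75],[-0.018,0,0,6,4.5,32,75],[-0.018,0,0,6,4.5,33,75]]]'
python3 -m handwheel '[[[0,0,-0.05,1,0,0,75],[0,-0.01,-0.1,3,-0.2,0,75],[0,-0.02,-0.15,5,-0.3,0,75],[0,-0.02,-0.22,7,-0.4,0,75],[0,-0.02,-0.22,9,-0.5,0,75],[0,-0.02,-0.22,10,-0.5,0,75],[0,-0.02,-0.22,10,-0.5,0,75],[0,-0.02,-0.22,10,-0.5,0,75]]]'
python3 - <<'E'
from plan import *
Q=R.from_euler("y",-.22)*down(1.478)
state();plan([(.5966,.3327,.06,Q),(.5966,.3327,.005,Q)])
t=snap('top');s=snap('side');np.save('pics/t6.npy',t,allow_pickle=True);np.save('pics/s6.npy',s,allow_pickle=True)
im=t['color'].astype(int); w=(im.min(2)>228).astype(np.uint8); v,u=np.nonzero(w[198:218,352:381]); print('disc?',len(u),onplane(t,[u.mean()+352,v.mean()+198],.040).round(4)); print(depthpts(t,[(367,208)]).round(3))
u=project(s,[.595,.30,.04])[0].astype(int);b=s['color'][u[1]-30:u[1]+25,u[0]-40:u[0]+40]; a=t['color'][190:230,340:410];c=s['color'][235:285,300:360]
f=lambda i:cv2.resize(i,(400,300),interpolation=cv2.INTER_CUBIC)
o=np.vstack([np.hstack([f(a),f(c)]),np.hstack([f(b),f(b)*0])]); cv2.imwrite('pics/d6.png',o[:,:,::-1])
E
```

```text
time_s: 23.15
tool_pos: [0.598, 0.0076, 0.2731]
orientation: [1.393, 1.56, 2.861]
contact_force: [-1.0, 0.8, -0.9]
gripper_width: 0.704
time_s: 23.95
tool_pos: [0.5868, 0.3385, 0.2118]
orientation: [1.637, 1.558, 3.12]
contact_force: [-0.4, -0.1, 0.4]
gripper_width: 0.707
time_s: 24.75
tool_pos: [0.5944, 0.3335, 0.1151]
orientation: [-1.475, 1.358, 0.001]
contact_force: [0.9, -0.2, -0.8]
gripper_width: 0.709
{'time_s': 24.75, 'tool_pos': [0.5944, 0.3335, 0.1151], 'orientation': [-1.475, 1.3578, 0.0013], 'contact_force': [0.8786, -0.1581, -0.7575], 'gripper_width': 0.7086, 'joint_pos': [-0.9569, 0.5539, 0.4334, 1.7595, -0.1606, 0.6984, 0.9888]}
[-0.002, -0.0, -0.007] [5.43, 0.94, -0.17] cm 5.5
[0.0, 0.0, 0.0] [5.37, 1.2, -0.11] cm 5.5
disc? 165 [[ 0.5518 -0.2563  0.04  ]]
[[ 0.552 -0.262  0.036]]
```

View pics/d6.png

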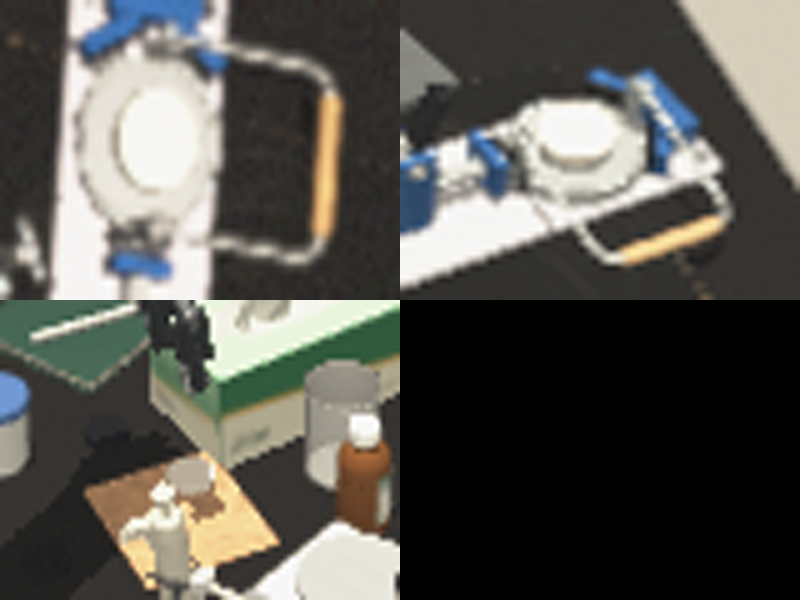

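```bash
python3 -m handwheel '[[[0,0,0,2,0.3,-0.1,75],[0,0,0,4,0.7,-0.15,75],[0,0,0,5.4,0.95,-0.15,75],[0,0,0,7,1.3,-0.2,75],[0,0,0,8.5,1.65,-0.25,75],[0,0,0,9.5,1.9,-0.3,75],[0,0,0,10,2.0,-0.3,75],[0,0,0,10,2.0,-0.3,75]]]'
python3 plan.py '[(.5966,.3327,.0075,R.from_euler("y",-.22)*down(1.478))]'
```

```text
time_s: 25.65
tool_pos: [0.5943, 0.333, 0.0114]
orientation: [-1.479, 1.36, -0.001]
contact_force: [0.5, -0.2, 0.9]
gripper_width: 0.707
{'time_s': 25.65, 'tool_pos': [0.5943, 0.333, 0.0114], 'orientation': [-1.4794, 1.3596, -0.0015], 'contact_force': [0.4618, -0.223, 0.8726], 'gripper_width': 0.7074, 'joint_pos': [-0.9061, 0.6937, 0.3661, 1.8087, -0.2169, 0.5104, 1.0195]}
[-0.0, -0.001, -0.009] [0.43, -0.15, -0.01] cm 0.5
```

```bash
python3 -m handwheel '[[[0,0,0,0.2,-0.15,0,75],[0,0,0,0.4,-0.2,0,75],[0,0,0,0.4,-0.2,0,110],[0,0,0,0.4,-0.2,0,140],[0,0,0,0.4,-0.2,0,180],[0,0,0,0.4,-0.2,0,180],[0,0,0,0.4,-0.2,0,180],[0,0,0,0.4,-0.2,0,180]]]' 30
python3 -m handwheel '[[[0,0,0,0,0,0,180],[0,0,0,-1,-0.2,0,180],[0,0,0,-2,-0.4,0,180],[0,0,0,-4,-0.8,0,180],[0,0,0,-6,-1.2,0,180],[0,0,0,-10,-2,0,180],[0,0,0,-15,-3,0,180],[0,0,0,-20,-4,0,180]]]'
python3 plan.py '[(.595,.30,.26,1.47),(.60,0,.28,1.46),(.5528,-.2624,.20,1.45),(.5528,-.2624,.08,1.45)]'
```

```text
time_s: 26.45
tool_pos: [0.5975, 0.3331, 0.0094]
orientation: [-1.474, 1.358, 0.004]
contact_force: [-1.4, -0.5, 6.7]
gripper_width: 0.483
time_s: 27.25
tool_pos: [0.5939, 0.3288, 0.213]
orientation: [-1.476, 1.359, 0.001]
contact_force: [0.6, 0.9, -1.0]
gripper_width: 0.483
{'time_s': 27.25, 'tool_pos': [0.5939, 0.3288, 0.213], 'orientation': [-1.4762, 1.3588, 0.0014], 'contact_force': [0.6348, 0.8938, -1.0376], 'gripper_width': 0.4834, 'joint_pos': [-0.9901, 0.4425, 0.4815, 1.6776, -0.1117, 0.8881, 0.9733]}
[0.008, 0.021, 0.211] [-4.57, -1.36, -2.77] cm 5.5
[0.01, 0.0, 0.0] [-2.0, -3.52, -29.8] cm 30.1
[0.01, 0.0, 0.0] [8.0, 1.79, -26.6] cm 27.8
[0.0, 0.0, 0.0] [12.0, 0.0, 0.0] cm 12.0
```

Run:
```python
from plan import *
o=arm.observe();T=R.from_euler('xyz',o['orientation']); Qp=R.from_euler('z',-.025)*R.from_euler("y",-.22)*down(1.478)
plan([(.60,0,.28,Qp),(.5528,-.2624,.20,Qp),(.5528,-.2624,.09,Qp)])
```

```text
[0.024, 0.005, -0.008] [-6.43, -5.06, -32.55] cm 33.6
[0.0, 0.0, 0.0] [6.92, 3.24, -26.77] cm 27.8
[0.0, 0.0, 0.0] [10.73, 2.39, -0.22] cm 11.0
```

```bash
python3 -m handwheel '[[[0,0,0,-2,-0.8,-4,180],[0,0,0,-4,-1.6,-8,180],[0,0,0,-5,-2.3,-12,180],[0,0,0,-6,-2.9,-16.5,180],[0,0,0,-6.2,-3.5,-21,180],[0.02,0.005,-0.008,-6.4,-4,-25,180],[0.024,0.005,-0.008,-6.4,-4.5,-29,180],[0.024,0.005,-0.008,-6.4,-5.1,-32.6,180]]]'
python3 -m handwheel '[[[0,0,0,0,0.3,-4,180],[0,0,0,0.3,0.8,-8,180],[0,0,0,1.5,1.3,-13,180],[0,0,0,3,1.9,-18,180],[0,0,0,4.5,2.5,-22,180],[0,0,0,6,3.0,-25,180],[0,0,0,6.9,3.2,-26.8,180],[0,0,0,6.9,3.2,-26.8,180]]]'
python3 -m handwheel '[[[0,0,0,2,0.4,0,180],[0,0,0,4,0.9,0,180],[0,0,0,6,1.3,-0.1,180],[0,0,0,8,1.8,-0.1,180],[0,0,0,9.5,2.1,-0.2,180],[0,0,0,10.7,2.4,-0.2,180],[0,0,0,10.7,2.4,-0.2,180],[0,0,0,10.7,2.4,-0.2,180]]]'
python3 - <<'E'
from plan import *
Qp=R.from_euler('z',-.025)*R.from_euler("y",-.22)*down(1.478)
state();plan([(.5528,-.2624,.06,Qp),(.5528,-.2624,.0415,Qp)])
t=snap('top');s=snap('side');np.save('pics/s7.npy',s,allow_pickle=True)
o=arm.observe(); print(project(s,o['tool_pos']+np.array([0,0,.003])))
im=s['color'].astype(int)[217:287,286:366]; 
m=((im.min(2)>120)&(abs(im[...,0]-im[...,2])<45))
for r in range(18,50): print(r+217,''.join('#' if x else '.' for x in m[r,25:58]), s['depth'][217+r,286+38].round(3))
E
```

```text
time_s: 28.05
tool_pos: [0.6004, -0.0024, 0.2786]
orientation: [-1.473, 1.35, -0.021]
contact_force: [0.6, 1.1, -0.5]
gripper_width: 0.483
time_s: 28.85
tool_pos: [0.5521, -0.2662, 0.1971]
orientation: [-1.481, 1.353, -0.033]
contact_force: [-0.6, 0.2, -0.4]
gripper_width: 0.482
time_s: 29.65
tool_pos: [0.5542, -0.2627, 0.0885]
orientation: [-1.478, 1.351, -0.025]
contact_force: [-0.2, 0.1, -0.4]
gripper_width: 0.483
{'time_s': 29.65, 'tool_pos': [0.5542, -0.2627, 0.0885], 'orientation': [-1.4783, 1.3508, -0.025], 'contact_force': [-0.2405, 0.068, -0.3514], 'gripper_width': 0.4826, 'joint_pos': [0.0297, 0.4954, 0.5009, 1.9652, -0.5859, 0.608, 2.3736]}
[0.0, -0.0, -0.0] [2.75, 0.75, -0.04] cm 2.9
[0.0, 0.0, 0.0] [1.81, 0.4, -0.04] cm 1.8
[[327.28464708 246.00342877]]
235 ...................###.........## 1.676
236 ...................###..........# 1.678
237 ...................####.........# 1.675
238 ....................####......... 1.681
239 .....................###......... 1.688
240 ......................###........ 1.699
241 ......................##......... 1.697
242 ...........
[... 382 characters left out ...]
1 ...............##........###..... 1.879
252 ..........##########......##..... 1.826
253 ........#.############.....##.... 1.811
254 .......#.##############....###... 1.795
255 .........################...##... 1.798
256 ....###.#################....##.. 1.797
257 ....#.#.##################...##.. 1.789
258 .......#.#################....##. 1.789
259 ..........################....### 1.78
260 ........#.################....### 1.772
261 .........#.###############...#### 1.783
262 .........#..#######.######...#### 1.801
263 ..........#.........#####....#### 1.798
264 ....................############# 1.793
265 #........#.####.....#.########### 1.787
266 ##........######....##.#######... 1.784
```

```bash
python3 -m handwheel '[[[0,0,0,1,0.3,0,180],[0,0,0,2,0.55,0,180],[0,0,0,2.8,0.75,0,180],[0,0,0,3.4,0.9,0,180],[0,0,0,3.8,1.0,0,180],[0,0,0,4.1,1.05,0,180],[0,0,0,4.2,1.1,0,180],[0,0,0,4.2,1.1,0,180]]]'
python3 -m handwheel '[[[0,0,0,0,0,0,180],[0,0,0,0.05,0,0,180],[0,0,0,0.1,0.05,0,180],[0,0,0,0.15,0.05,0,180],[0,0,0,0.2,0.05,0,180],[0,0,0,0.25,0.05,0,180],[0,0,0,0.25,0.05,0,180],[0,0,0,0.25,0.05,0,180]]]'
python3 -c "
from plan import *
plan([(.5528,-.2624,.0434,R.from_euler('z',-.025)*R.from_euler('y',-.22)*down(1.478))])"
```

```text
time_s: 30.55
tool_pos: [0.5523, -0.2617, 0.0446]
orientation: [-1.478, 1.351, -0.025]
contact_force: [-0.4, -0.1, -0.3]
gripper_width: 0.484
time_s: 31.35
tool_pos: [0.5523, -0.2616, 0.0432]
orientation: [-1.475, 1.35, -0.022]
contact_force: [-6.8, 2.4, 13.8]
gripper_width: 0.482
[0.0, 0.001, 0.0] [-0.01, -0.06, -0.08] cm 0.1
```

```bash
python3 -m handwheel '[[[0,0,0,-0.1,0,0,180],[0,0,0,-0.1,0,0,180],[0,0,0,-0.1,0,0,160],[0,0,0,-0.1,0,0,140],[0,0,0,-0.1,0,0,120],[0,0,0,-0.1,0,0,100],[0,0,0,-0.1,0,0,75],[0,0,0,-0.1,0,0,75]]]'
python3 -m handwheel '[[[0,0,0,-0.5,-0.1,0,75],[0,0,0,-1.5,-0.35,0,75],[0,0,0,-3.5,-0.8,0,75],[0,0,0,-7,-1.6,0,75],[0,0,0,-12,-2.7,0,75],[0,0,0,-17,-3.8,0,75],[0,0,0,-20,-4.5,0,75],[0,0,0,-20,-4.5,0,75]]]'
python3 - <<'E'
from plan import *
seat=np.array([.5526,-.26]);c,s=np.cos(-.115),np.sin(-.115)
L=lambda x,y:seat+[c*x-s*y,s*x+c*y]
tab=L(-.2011,.0021);print(tab)
state();plan([(.42,-.10,.36,.7),(*tab,.30,-.115)])
t=snap('top');s=snap('side');np.save('pics/s8.npy',s,allow_pickle=True)
u=project(s,[.5528,-.2624,.05])[0].astype(int);b=s['color'][u[1]-30:u[1]+30,u[0]-40:u[0]+40];cv2.imwrite('pics/p8.png',cv2.resize(b[:,:,::-1],None,fx=8,fy=8,interpolation=cv2.INTER_CUBIC))
print(project(s,[.5528,-.2624,.048]),u-[40,30])
E
```

```text
time_s: 32.15
tool_pos: [0.5521, -0.2615, 0.0428]
orientation: [-1.478, 1.352, -0.025]
contact_force: [-1.4, -0.0, -0.5]
gripper_width: 0.706
time_s: 32.95
tool_pos: [0.5544, -0.2676, 0.2546]
orientation: [-1.49, 1.342, -0.037]
contact_force: [0.2, -0.7, -0.9]
gripper_width: 0.705
[ 0.35306928 -0.23483831]
{'time_s': 32.95, 'tool_pos': [0.5544, -0.2676, 0.2546], 'orientation': [-1.4895, 1.3419, -0.0368], 'contact_force': [0.2267, -0.7133, -0.8586], 'gripper_width': 0.7046, 'joint_pos': [-0.117, 0.2935, 0.6735, 1.8105, -0.3622, 0.9224, 2.1643]}
[0.749, 0.104, 0.21] [-13.45, 12.57, 15.28] cm 23.9
[0.815, 0.0, 0.0] [6.0, -6.0, -13.81] cm 16.2
[[325.89506071 254.49622529]] [285 224]
```

View pics/p8.png

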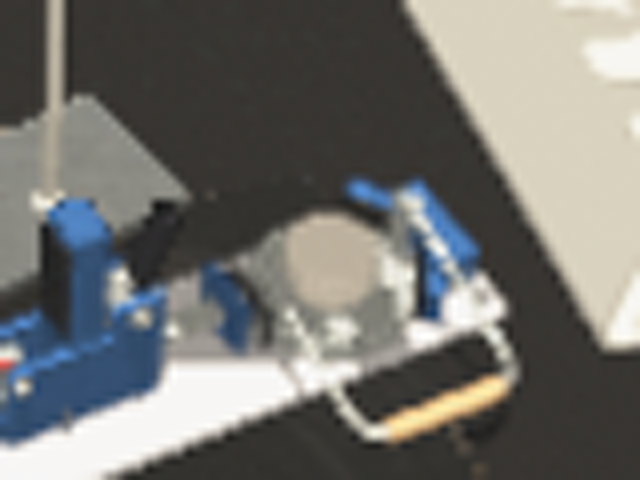

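```bash
python3 plan.py '[(.45,-.25,.26,1.1),(.351,-.2346,.20,.8),(.351,-.2346,.10,.8)]'
python3 - <<'E'
from h import *
t=np.load('pics/t4.npy',allow_pickle=True).item(); im=t['color'].astype(int)
m=(im[...,0]>im[...,1]+90); m[:260]=0;m[290:]=0;m[:,350:]&=True; m[:,:345]=0;m[:,380:]=0
v,u=np.nonzero(m)
for r in range(v.min(),v.max()+1): print(r,u[v==r].min(),u[v==r].max())
print(onplane(t,[(362.5,272.5)],.07),np.median(depthpts(t,[(362,272),(363,272),(363,273),(362,273)]),0))
E
```

```text
{'time_s': 33.05, 'tool_pos': [0.5524, -0.2657, 0.2493], 'orientation': [-1.4781, 1.349, -0.0246], 'contact_force': [0.9639, 0.0798, -0.2402], 'gripper_width': 0.7063, 'joint_pos': [-0.1158, 0.2981, 0.6706, 1.8166, -0.3641, 0.92, 2.166]}
[0.352, 0.059, 0.215] [-3.3, 9.87, 0.4] cm 10.4
[0.3, 0.0, 0.0] [6.0, 9.52, -3.12] cm 11.7
[0.0, 0.0, 0.0] [10.0, 0.0, -0.0] cm 10.0
263 361 363
264 361 363
265 361 363
266 361 363
267 361 363
268 361 363
269 361 363
270 359 364
271 359 365
272 359 365
273 359 365
274 358 366
275 359 366
276 361 366
[[ 0.35062584 -0.23417124  0.07      ]] [ 0.35057126 -0.23456248  0.06845825]
```

```bash
python3 -m handwheel '[[[0.05,0,0.05,-1,2,0,255],[0.12,0.01,0.1,-2,4,0.1,255],[0.2,0.03,0.15,-3,6,0.2,255],[0.28,0.05,0.2,-3.3,8,0.3,255],[0.35,0.059,0.215,-3.3,9.9,0.4,255],[0.352,0.059,0.215,-3.3,9.9,0.4,255],[0.352,0.059,0.215,-3.3,9.9,0.4,255],[0.352,0.059,0.215,-3.3,9.9,0.4,255]]]' 40
python3 -m handwheel '[[[0.1,0,0,1,2.5,-1,255],[0.2,0,0,2,5,-2,255],[0.3,0,0,3,7.5,-2.7,255],[0.3,0,0,4.5,9.6,-3.2,255],[0.3,0,0,6,9.6,-3.2,255],[0.3,0,0,8,9.6,-3.2,255],[0.3,0,0,10,9.6,-3.2,255],[0.3,0,0,10,9.6,-3.2,255]]]'
python3 plan.py '[(.349,-.2346,.085,.8),(.349,-.2346,.060,.8)]'
```

```text
time_s: 33.85
tool_pos: [0.4501, -0.2499, 0.2586]
orientation: [1.877, 1.569, 2.979]
contact_force: [0.1, -0.4, 0.4]
gripper_width: 0.001
time_s: 34.65
tool_pos: [0.3484, -0.2345, 0.1575]
orientation: [2.224, 1.565, 3.025]
contact_force: [-0.8, -0.0, 0.2]
gripper_width: -0.003
{'time_s': 34.65, 'tool_pos': [0.3484, -0.2345, 0.1575], 'orientation': [2.2243, 1.565, 3.0248], 'contact_force': [-0.8473, -0.0116, 0.1854], 'gripper_width': -0.0029, 'joint_pos': [-0.2801, 0.1907, 0.8657, 2.1887, -0.1912, 0.8427, 1.5058]}
[0.0, -0.003, -0.005] [7.25, -0.08, 0.06] cm 7.2
[0.0, 0.0, 0.0] [2.5, 0.0, -0.0] cm 2.5
```

```bash
python3 -m handwheel '[[[0,0,0,2,0,0,255],[0,0,0,4,0,0,255],[0,0,0,6,0,0,255],[0,0,0,7,0,0,255],[0,0,0,7.8,0,0,255],[0,0,0,8.2,0,0,255],[0,0,0,8.6,0,0,255],[0,0,0,8.6,0,0,255]]]'
python3 -m handwheel '[[[0,0,0,0.2,0,0,255],[0,0,0,0.4,0,0,255],[0,0,0,0.6,0,0,255],[0,0,0,0.8,0,0,255],[0,0,0,0.9,0,0,255],[0,0,0,0.9,0,0,255],[0,0,0,0.9,0,0,255],[0,0,0,0.9,0,0,255]]]'
```

```text
time_s: 35.45
tool_pos: [0.3492, -0.235, 0.0731]
orientation: [2.133, 1.569, 2.933]
contact_force: [0.5, -0.3, 1.0]
gripper_width: -0.005
time_s: 36.25
tool_pos: [0.3479, -0.2346, 0.0639]
orientation: [1.992, 1.567, 2.792]
contact_force: [-6.1, 0.6, 4.2]
gripper_width: 0.0
```

```bash
python3 -m handwheel '[[[0,0,0,0.2,0,0,255],[0,0,0,0.35,0,0,255],[0,0,0,0.45,0,0,255],[0,0,0,0.45,0,0,255],[0,0,0,0.45,0,0,255],[0,0,0,0.45,0,0,255],[0,0,0,0.45,0,0,255],[0,0,0,0.45,0,0,255]]]'
python3 -m handwheel '[[[0,0,0,0,0,0,255],[0,0,0,0,0,0,255],[0,0,0,0,0,0,255],[0,0,0,0,0,0,255],[0,0,0,0,0,0,255],[0,0,0,0,0,0,255],[0,0,0,0,0,0,255],[0,0,0,0,0,0,255]]]'
python3 -m handwheel '[[[0,0,0,-1,0,0,255],[0,0,0,-3,0,0,255],[0,0,0,-6,0,0,255],[0,0,0,-10,0,0,255],[0,0,0,-15,0,0,255],[0,0,0,-20,0,0,255],[0,0,0,-25,0,0,200],[0,0,0,-29,0,0,150]]]'
python3 - <<'E'
from plan import *
state()
t=snap('top');s=snap('side');np.save('pics/t9.npy',t,allow_pickle=True);np.save('pics/s9.npy',s,allow_pickle=True)
im=s['color'].astype(int); m=(im[...,2]>im[...,0]+45)
# side-view jaw: count blue near predicted jaw positions
for x in (.476,.498): 
    print(x,project(s,[x,-.25,.04]))
print('\n'.join(''.join('#' if q else '.' for q in r) for r in m[250:285,285:350]))
s4=np.load('pics/s8.npy',allow_pickle=True).item();im=s4['color'].astype(int); m=(im[...,2]>im[...,0]+45);print();print('\n'.join(''.join('#' if q else '.' for q in r) for r in m[250:285,285:350]))
E
```

```text
time_s: 37.05
tool_pos: [0.3473, -0.2345, 0.0596]
orientation: [1.895, 1.566, 2.694]
contact_force: [-9.2, 1.1, 13.2]
gripper_width: -0.006
time_s: 37.85
tool_pos: [0.3473, -0.2346, 0.0596]
orientation: [1.902, 1.566, 2.701]
contact_force: [-8.1, 0.8, 12.0]
gripper_width: -0.002
time_s: 38.65
tool_pos: [0.35, -0.2355, 0.353]
orientation: [-0.441, 1.568, 0.358]
contact_force: [0.6, 0.7, 0.3]
gripper_width: 0.328
{'time_s': 38.65, 'tool_pos': [0.35, -0.2355, 0.353], 'orientation': [-0.441, 1.5684, 0.3583], 'contact_force': [0.5985, 0.7202, 0.3423], 'gripper_width': 0.3278, 'joint_pos': [-0.4736, -0.1423, 0.8719, 1.9023, 0.1103, 1.3309, 1.1665]}
0.476 [[307.08981187 262.55576993]]
0.498 [[311.89574863 260.06710538]]
......#####..........................................###.........
......######..........................................###........
.......######.........................................####.......
.......#######.........................................####......
........######.........................................####......
.........####..................................
[... 3543 characters left out ...]
........................................
########.##......................................................
#######..........................................................
######...........................................................
####.............................................................
.................................................................
.................................................................
.................................................................
.................................................................
.................................................................
.................................................................
```

```bash
cat > tube.py <<'E'
from plan import *
def tube(t,s):
    im=t['color'].astype(int); o=((im[...,0]-im[...,2])>60); o[:,:385]=0;o[:195]=0;o[225:]=0;o[:,405:]=0; v,u=np.nonzero(o); A=(u.mean(),v.mean()); na=len(u)
    p=onplane(t,np.c_[u,v],.034)[:,:2]; w_,V=np.linalg.eigh(np.cov((p-p.mean(0)).T)); 
    im=s['color'].astype(int); o=((im[...,0]-im[...,2])>60); o[:265]=0;o[285:]=0;o[:,:320]=0;o[:,355:]=0; v,u=np.nonzero(o); B=(u.mean(),v.mean())
    C1,D1=rays(t,A);C2,D2=rays(s,B); D1=D1[0];D2=D2[0]
    k=np.linalg.lstsq(np.c_[D1,-D2],C2-C1,rcond=None)[0]; p,q=C1+k[0]*D1,C2+k[1]*D2
    print('tube',((p+q)/2).round(4),p.round(4),q.round(4),na,len(u),'yaw',np.arctan2(V[1,1],V[0,1]))
def disc(t):
    im=t['color'].astype(int); w=(im.min(2)>228).astype(np.uint8); n,l,st,ce=cv2.connectedComponentsWithStats(w[198:218,352:381])
    i=1+np.argmax(st[1:,4]); print('disc',st[i],onplane(t,ce[i]+[352,198],.048).round(4))
E
python3 - <<'E'
from tube import *
t=np.load('pics/t9.npy',allow_pickle=True).item(); s=np.load('pics/s9.npy',allow_pickle=True).item()
tube(t,s); disc(t)
t0=np.load('pics/top0.npy',allow_pickle=True).item(); s0=np.load('pics/side0.npy',allow_pickle=True).item(); tube(t0,s0)
m=lambda s:(lambda i:(i[...,2]>i[...,0]+45)[259:270,300:320])(s['color'].astype(int))
print('jaw same?',np.nonzero(m(s0))[1].max(),np.nonzero(m(s))[1].max(),(m(s0)^m(s)).sum(),m(s0).sum())
a=t['color'][185:235,335:410];b=s['color'][235:290,295:365];f=lambda i:cv2.resize(i,(400,300),interpolation=cv2.INTER_CUBIC)
cv2.imwrite('pics/p9.png',np.hstack([f(a),f(b)])[:,:,::-1])
plan([(.45,-.33,.33,1.45),(.5418,-.3585,.25,1.45),(.5418,-.3585,.07,1.45)])
E
```

```text
tube [ 0.5416 -0.3585  0.0347] [ 0.5405 -0.3579  0.0344] [ 0.5427 -0.3591  0.035 ] 68 48 yaw 3.0056924589350684
disc [ 10   4  13  13 135] [[ 0.5508 -0.2618  0.048 ]]
tube [ 0.5414 -0.3585  0.0348] [ 0.5401 -0.3577  0.0344] [ 0.5426 -0.3592  0.0352] 69 48 yaw 3.001284510130348
jaw same? 10 10 1 64
[-0.65, 0.004, 0.007] [2.56, -13.54, 0.09] cm 13.8
[0.0, 0.0, 0.0] [8.0, -9.46, -1.72] cm 12.5
[0.0, 0.0, 0.0] [18.0, 0.0, 0.0] cm 18.0
```

```bash
python3 -m handwheel '[[[-0.1,0,0,0,-3,0,135],[-0.2,0,0,0,-6,0,135],[-0.3,0,0,0,-9,0,135],[-0.4,0,0,1,-11,0,135],[-0.5,0,0,2,-13,0.1,135],[-0.6,0,0.007,2.5,-13.5,0.1,135],[-0.64,0,0.007,2.5,-13.5,0.1,135],[-0.64,0,0.007,2.5,-13.5,0.1,135]]]'
python3 -m handwheel '[[[0,0,0,2,-3,-0.5,135],[0,0,0,4,-6,-1,135],[0,0,0,8,-9.5,-1.7,135],[0,0,0,12,-9.5,-1.7,135],[0,0,0,17,-9.5,-1.7,135],[0,0,0,21,-9.5,-1.7,135],[0,0,0,24,-9.5,-1.7,135],[0,0,0,24,-9.5,-1.7,135]]]'
python3 plan.py '[(.5416,-.3580,.06,1.435),(.5416,-.3580,.018,1.435)]'
```

```text
time_s: 39.55
tool_pos: [0.4471, -0.3286, 0.3239]
orientation: [1.385, 1.561, 2.825]
contact_force: [0.3, 0.4, 0.6]
gripper_width: 0.472
time_s: 40.35
tool_pos: [0.5352, -0.3546, 0.0795]
orientation: [1.277, 1.555, 2.716]
contact_force: [0.1, 0.8, 0.5]
gripper_width: 0.466
{'time_s': 40.35, 'tool_pos': [0.5352, -0.3546, 0.0795], 'orientation': [1.2774, 1.555, 2.7164], 'contact_force': [0.074, 0.7726, 0.5127], 'gripper_width': 0.4665, 'joint_pos': [0.0153, 0.7187, 0.7504, 1.7134, -0.5755, 0.9609, 2.4297]}
[0.004, 0.005, -0.015] [1.94, -0.71, -0.26] cm 2.1
[0.0, 0.0, 0.0] [4.2, 0.0, -0.0] cm 4.2
```

```bash
python3 -m handwheel '[[[0,0.005,-0.015,0.5,-0.4,-0.2,135],[0,0.005,-0.015,1,-0.7,-0.3,135],[0,0.005,-0.015,2,-0.7,-0.3,135],[0,0.005,-0.015,3,-0.7,-0.3,135],[0,0.005,-0.015,4,-0.7,-0.3,135],[0,0.005,-0.015,5,-0.7,-0.3,135],[0,0.005,-0.015,5.8,-0.7,-0.3,135],[0,0.005,-0.015,5.8,-0.7,-0.3,135]]]'
python3 plan.py '[(.5416,-.3580,.018,1.435)]'
```

```text
time_s: 41.15
tool_pos: [0.5424, -0.36, 0.0238]
orientation: [-2.01, 1.566, -0.571]
contact_force: [-1.5, -0.1, -0.7]
gripper_width: 0.472
{'time_s': 41.15, 'tool_pos': [0.5424, -0.36, 0.0238], 'orientation': [-2.0103, 1.5663, -0.5706], 'contact_force': [-1.458, -0.087, -0.66], 'gripper_width': 0.4718, 'joint_pos': [0.0549, 0.7866, 0.6923, 1.7334, -0.6412, 0.8564, 2.477]}
[0.005, -0.002, 0.004] [0.58, 0.1, 0.19] cm 0.6
```

```bash
python3 -m handwheel '[[[0,0,0,0.2,0.1,0.1,135],[0,0,0,0.4,0.1,0.2,135],[0,0,0,0.4,0.1,0.2,150],[0,0,0,0.4,0.1,0.2,175],[0,0,0,0.4,0.1,0.2,200],[0,0,0,0.4,0.1,0.2,220],[0,0,0,0.4,0.1,0.2,240],[0,0,0,0.4,0.1,0.2,240]]]' 30
python3 - <<'E'
from tube import *
state(); t=snap('top');s=snap('side'); disc(t)
u=depthpts(s,[(326,254)]); print(u)
a=t['color'][185:235,335:410];b=s['color'][235:290,295:365];f=lambda i:cv2.resize(i,(400,300),interpolation=cv2.INTER_CUBIC)
cv2.imwrite('pics/p10.png',np.hstack([f(a),f(b)])[:,:,::-1])
E
```

```text
time_s: 41.95
tool_pos: [0.5426, -0.3583, 0.0214]
orientation: [-1.954, 1.564, -0.514]
contact_force: [0.4, -0.2, -0.3]
gripper_width: 0.102
{'time_s': 41.95, 'tool_pos': [0.5426, -0.3583, 0.0214], 'orientation': [-1.9542, 1.5639, -0.5142], 'contact_force': [0.4098, -0.2009, -0.2968], 'gripper_width': 0.102, 'joint_pos': [0.0535, 0.7873, 0.6894, 1.7385, -0.6451, 0.8483, 2.4787]}
disc [ 0  1  4  6 14] [[ 0.5731 -0.2155  0.048 ]]
[[ 0.55419151 -0.26118485  0.04876427]]
```

```bash
python3 -m handwheel '[[[0,0,0,-0.5,0,-0.12,240],[0,0,0,-0.89,0,-0.17,240],[0,0,0,-1.4,0,-0.22,240],[0,0,0,-1.93,0,-0.26,240],[0,0,0,-2.45,0,-0.25,240],[0,0,0,-2.98,0,-0.24,240],[0,0,0,-3.5,0,-0.18,240],[0,0,0,-4.02,0,-0.11,240]]]'
python3 - <<'E'
from tube import *
state(); s=snap('side'); print(depthpts(s,[(326,254),(322,254),(330,254)]));
E
```

```text
time_s: 42.85
tool_pos: [0.542, -0.3595, 0.0621]
orientation: [-2.004, 1.564, -0.564]
contact_force: [-0.4, -1.0, -1.2]
gripper_width: 0.098
{'time_s': 42.85, 'tool_pos': [0.542, -0.3595, 0.0621], 'orientation': [-2.0042, 1.5638, -0.5644], 'contact_force': [-0.4161, -1.0473, -1.1767], 'gripper_width': 0.098, 'joint_pos': [0.03, 0.7383, 0.73, 1.7214, -0.6038, 0.9125, 2.4503]}
[[ 0.55372051 -0.26168556  0.04947642]
 [ 0.54441269 -0.25024457  0.04500681]
 [ 0.56604531 -0.26986744  0.0493336 ]]
```

```bash
python3 -m handwheel '[[[0,0,0,-1.02,0,0.23,240],[0,0,0,-1.5,0,0.4,240],[0,0,0,-2.01,0,0.58,240],[0,0,0,-2.5,0,0.8,240],[0,0,0,-2.96,0,1.02,240],[0,0,0,-3.4,0,1.28,240],[0,0,0,-3.85,0,1.56,240],[0,0,0,-3.85,0,1.56,240]]]'
python3 - <<'E'
from tube import *
state(); s=snap('side'); print(depthpts(s,[(326,254),(322,254),(330,254)]));
E
```

```text
time_s: 43.7
tool_pos: [0.5442, -0.3438, 0.1008]
orientation: [-1.991, 1.563, -0.551]
contact_force: [-0.3, -1.5, 1.3]
gripper_width: 0.103
{'time_s': 43.7, 'tool_pos': [0.5442, -0.3438, 0.1008], 'orientation': [-1.9914, 1.563, -0.5513], 'contact_force': [-0.268, -1.4777, 1.2599], 'gripper_width': 0.1027, 'joint_pos': [-0.022, 0.6839, 0.7691, 1.7178, -0.5641, 0.9662, 2.4032]}
[[ 0.55573528 -0.25954369  0.04643006]
 [ 0.54053343 -0.25446569  0.05095672]
 [ 0.56681605 -0.26906685  0.04818453]]
```

```bash
python3 -m handwheel '[[[0,0,0,-0.84,0,0.63,240],[0,0,0,-1.6,0,1.34,240],[0,0,0,-1.95,0,1.73,240],[0,0,0,-2.29,0,2.13,240],[0,0,0,-2.6,0,2.55,240],[0,0,0,-2.89,0,2.99,240],[0,0,0,-3.15,0,3.44,240],[0,0,0,-3.4,0,3.91,240]]]'
python3 - <<'E'
from tube import *
state(); s=snap('side'); t=snap('top');print(depthpts(s,[(326,254),(322,254),(330,254)])); 
b=s['color'][220:290,285:365];cv2.imwrite('pics/p11.png',cv2.resize(b[:,:,::-1],(800,600),interpolation=cv2.INTER_CUBIC))
E
```

```text
time_s: 44.55
tool_pos: [0.549, -0.3049, 0.1345]
orientation: [-2.007, 1.563, -0.568]
contact_force: [-1.2, -3.0, 5.3]
gripper_width: 0.102
{'time_s': 44.55, 'tool_pos': [0.549, -0.3049, 0.1345], 'orientation': [-2.0073, 1.5632, -0.5677], 'contact_force': [-1.2326, -2.9598, 5.3252], 'gripper_width': 0.1019, 'joint_pos': [-0.1167, 0.6238, 0.808, 1.7346, -0.5243, 1.0043, 2.3243]}
[[ 0.5575996  -0.25756176  0.04361119]
 [ 0.54696227 -0.24747032  0.04109633]
 [ 0.56350435 -0.2725068   0.05312178]]
```

```bash
python3 -m handwheel '[[[0,0,0,-0.1,0,0,240],[0,0,0,-0.2,0,-0.05,240],[0,0,0,-0.3,0,-0.1,240],[0,0,0,-0.3,0,-0.1,240],[0,0,0,-0.3,0,-0.1,240],[0,0,0,-0.3,0,-0.1,240],[0,0,0,-0.3,0,-0.1,240],[0,0,0,-0.3,0,-0.1,240]]]'
python3 - <<'E'
from tube import *
state(); s=snap('side'); t=snap('top');print(depthpts(s,[(326,254),(322,254),(330,254)])); 
b=s['color'][220:290,285:365];cv2.imwrite('pics/p11.png',cv2.resize(b[:,:,::-1],(800,600),interpolation=cv2.INTER_CUBIC))
E
```

```text
time_s: 45.45
tool_pos: [0.5485, -0.3057, 0.1367]
orientation: [-1.977, 1.565, -0.537]
contact_force: [-1.3, 0.8, -3.5]
gripper_width: 0.101
{'time_s': 45.45, 'tool_pos': [0.5485, -0.3057, 0.1367], 'orientation': [-1.9768, 1.5646, -0.537], 'contact_force': [-1.3172, 0.7809, -3.512], 'gripper_width': 0.1014, 'joint_pos': [-0.1159, 0.6219, 0.8095, 1.7318, -0.5218, 1.01, 2.3241]}
[[ 0.55344036 -0.26198338  0.0499    ]
 [ 0.54453941 -0.25010669  0.04481245]
 [ 0.56811068 -0.26772208  0.04625443]]
```

View pics/p11.png

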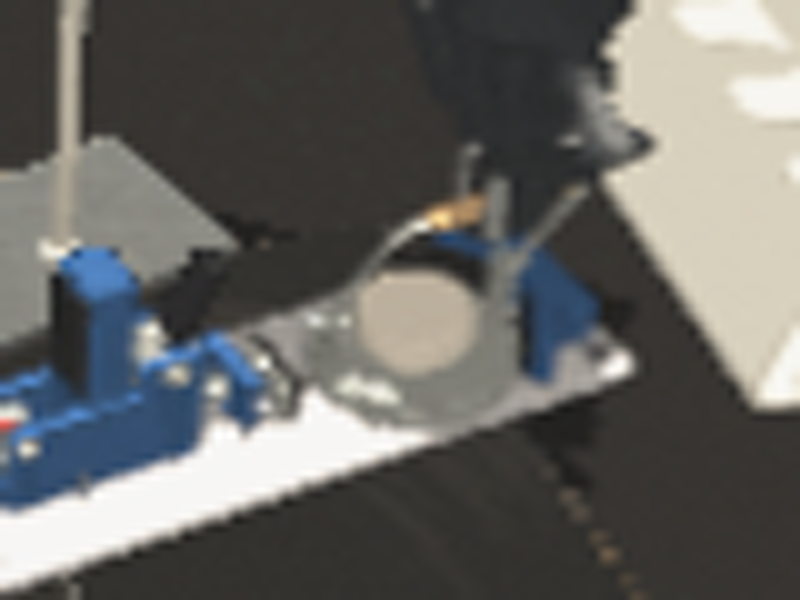

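```bash
python3 -m handwheel '[[[0,0,0,-0.15,0,0.5,240],[0,0,0,-0.36,0,0.96,240],[0,0,0,-0.52,0,1.46,240],[0,0,0,-0.67,0,1.96,240],[0,0,0,-0.75,0,2.3,240],[0,0,0,-0.81,0,2.65,240],[0,0,0,-0.87,0,3.0,240],[0,0,0,-0.91,0,3.34,240]]]'
python3 plan.py '[(.5515,-.262,.1465,1.435)]'
```

```text
time_s: 46.35
tool_pos: [0.553, -0.2726, 0.1461]
orientation: [-2.004, 1.564, -0.564]
contact_force: [-0.6, -0.7, -3.5]
gripper_width: 0.097
{'time_s': 46.35, 'tool_pos': [0.553, -0.2726, 0.1461], 'orientation': [-2.0036, 1.5638, -0.5638], 'contact_force': [-0.5511, -0.7142, -3.5222], 'gripper_width': 0.0974, 'joint_pos': [-0.1871, 0.5941, 0.8253, 1.7543, -0.5064, 1.0118, 2.267]}
[0.005, -0.003, 0.006] [-0.05, 0.29, 1.03] cm 1.1
```

```bash
python3 -m handwheel '[[[0,0,0,0,0,0.3,240],[0,0,0,0,0,0.6,240],[0,0,0,0,0,0.9,240],[0,0,0,0,0,1.05,240],[0,0,0,0,0,1.05,240],[0,0,0,0,0,1.05,240],[0,0,0,0,0,1.05,240],[0,0,0,0,0,1.05,240]]]' 50
python3 -m handwheel '[[[0,0,0,-0.1,0,0,240],[0,0,0,-0.2,0,0,240],[0,0,0,-0.3,0,0,240],[0,0,0,-0.4,0,0,240],[0,0,0,-0.5,0,0,240],[0,0,0,-0.6,0,0,240],[0,0,0,-0.7,0,0,240],[0,0,0,-0.8,0,0,240]]]'
python3 - <<'E'
from tube import *
state(); s=snap('side'); t=snap('top');np.save('pics/t12.npy',t,allow_pickle=True);print(depthpts(s,[(326,254),(322,254),(330,254)]))
b=s['color'][210:290,285:365];cv2.imwrite('pics/p12.png',cv2.resize(b[:,:,::-1],(600,600),interpolation=cv2.INTER_CUBIC))
# disc tilt: points on disc top from side depth
ys,xs=np.mgrid[246:262,318:336]; P=depthpts(s,np.c_[xs.ravel(),ys.ravel()]); im=s['color'][ys.ravel(),xs.ravel()].astype(int)
k=(im.min(1)>120)&(abs(P[:,2]-.055)<.012)&(np.hypot(P[:,0]-.552,P[:,1]+.262)<.02); Q=P[k]; A=np.c_[Q[:,:2]-[.552,-.262],np.ones(len(Q))]; print(len(Q),np.linalg.lstsq(A,Q[:,2],rcond=None)[0].round(3))
E
```

```text
time_s: 47.15
tool_pos: [0.5542, -0.2624, 0.1458]
orientation: [-1.988, 1.564, -0.549]
contact_force: [-0.8, 0.1, -2.3]
gripper_width: 0.093
time_s: 47.95
tool_pos: [0.5543, -0.2622, 0.154]
orientation: [-1.974, 1.564, -0.534]
contact_force: [0.1, -0.1, -3.9]
gripper_width: 0.091
{'time_s': 47.95, 'tool_pos': [0.5543, -0.2622, 0.154], 'orientation': [-1.9738, 1.5641, -0.5339], 'contact_force': [0.1376, -0.1073, -3.9431], 'gripper_width': 0.0908, 'joint_pos': [-0.2124, 0.5804, 0.8344, 1.7559, -0.4962, 1.0223, 2.2448]}
[[ 0.55209318 -0.26341555  0.05193696]
 [ 0.53917754 -0.25594105  0.05303634]
 [ 0.56146958 -0.27462036  0.05615531]]
73 [ 0.132 -0.025  0.056]
```

```bash
python3 -m handwheel '[[[0,0,0,-0.4,0,0,240],[0,0,0,-1,0,0,240],[0,0,0,-2,0,0,240],[0,0,0,-3.2,0,0,240],[0,0,0,-4.4,0,0,240],[0,0,0,-5.4,0,0,240],[0,0,0,-6,0,0,240],[0,0,0,-6.2,0,0,240]]]'
python3 - <<'E'
from tube import *
o=state(); s=snap('side'); t=snap('top')
def fit(s,c,z):
    u0=project(s,[*c,z])[0].astype(int)
    ys,xs=np.mgrid[u0[1]-9:u0[1]+9,u0[0]-10:u0[0]+10]; P=depthpts(s,np.c_[xs.ravel(),ys.ravel()]); im=s['color'][ys.ravel(),xs.ravel()].astype(int)
    k=(im.min(1)>120)&(abs(P[:,2]-z)<.012)&(np.hypot(P[:,0]-c[0],P[:,1]-c[1])<.022); Q=P[k]; A=np.c_[Q[:,:2]-c,np.ones(len(Q))]; print(u0,len(Q),np.linalg.lstsq(A,Q[:,2],rcond=None)[0].round(3))
for f,z in(('s8',.048),('s9',.048)): fit(np.load('pics/%s.npy'%f,allow_pickle=True).item(),[.552,-.262],z)
fit(s,[.5525,-.262],o['tool_pos'][2]-.098)
u=project(s,[.5525,-.262,o['tool_pos'][2]-.06])[0].astype(int); b=s['color'][u[1]-40:u[1]+40,u[0]-40:u[0]+40];cv2.imwrite('pics/p13.png',cv2.resize(b[:,:,::-1],(600,600),interpolation=cv2.INTER_CUBIC))
plan([(.60,-.15,.33,1.435),(.625,0,.33,1.435)])
E
```

```text
time_s: 48.85
tool_pos: [0.5542, -0.2622, 0.2169]
orientation: [-1.922, 1.563, -0.482]
contact_force: [-0.5, -1.1, -4.2]
gripper_width: 0.091
{'time_s': 48.85, 'tool_pos': [0.5542, -0.2622, 0.2169], 'orientation': [-1.9222, 1.5629, -0.4822], 'contact_force': [-0.5169, -1.0839, -4.2423], 'gripper_width': 0.0914, 'joint_pos': [-0.2488, 0.5151, 0.8843, 1.6929, -0.4347, 1.1342, 2.1972]}
[325 254] 86 [0.055 0.025 0.047]
[325 254] 84 [0.002 0.064 0.047]
[327 240] 88 [0.047 0.067 0.119]
[0.005, -0.003, 0.006] [-11.41, -3.18, 11.67] cm 16.6
[0.0, 0.0, 0.0] [0.0, -0.45, 15.2] cm 15.2
```

```bash
python3 -m handwheel '[[[0,0,0,-0.6,0,0,240],[0,0,0,-1.8,0,0,240],[0,0,0,-3.8,0,0,240],[0,0,0,-6,0,0,240],[0,0,0,-8.5,0,0,240],[0,0,0,-11,0,0,240],[0,0,0,-12.8,0,0,240],[0,0,0,-13.5,0,0,240]]]'
cat > pan.py <<'E'
from tube import *
def pan(t):
    im=t['color'][155:228,228:300]; k=6; big=cv2.resize(im,None,fx=k,fy=k,interpolation=cv2.INTER_CUBIC)
    m=(big.min(2)>150).astype(np.uint8)*255; m=cv2.morphologyEx(m,cv2.MORPH_OPEN,np.ones((15,15)))
    cs=max(cv2.findContours(m,0,2)[0],key=cv2.contourArea); r=cv2.minAreaRect(cs); print('rect',np.round(r[0],1),np.round(r[1],1),r[2])
    # pan: greyer than the body
    g=big.astype(int).min(2); p=((g>200)&(g<236)).astype(np.uint8)*255; p=cv2.morphologyEx(p,cv2.MORPH_OPEN,cv2.getStructuringElement(2,(31,31)))
    c=max(cv2.findContours(p,0,2)[0],key=cv2.contourArea); (x,y),rad=cv2.minEnclosingCircle(c); M=cv2.moments(c); cx,cy=M['m10']/M['m00'],M['m01']/M['m00']
    for q in((x,y),(cx,cy)):
        uv=(np.array(q)+.5)/k-.5+[228,155]; print('pan px',uv.round(1),'r',round(rad/k,1),'area r',round(np.sqrt(M['m00']/np.pi)/k,1),onplane(t,uv,.046).round(4))
    return c
E
python3 - <<'E'
from pan import *
state(); t0=np.load('pics/top0.npy',allow_pickle=True).item(); pan(t0); t=snap('top'); print('now'); pan(t)
E
```

```text
time_s: 49.75
tool_pos: [0.5535, -0.2623, 0.3535]
orientation: [-1.923, 1.561, -0.483]
contact_force: [-0.6, 0.1, -4.2]
gripper_width: 0.091
{'time_s': 49.75, 'tool_pos': [0.5535, -0.2623, 0.3535], 'orientation': [-1.9227, 1.5609, -0.4833], 'contact_force': [-0.6376, 0.1169, -4.2479], 'gripper_width': 0.0907, 'joint_pos': [-0.2926, 0.4124, 0.9537, 1.4993, -0.3398, 1.3944, 2.1172]}
rect [212.1 222.9] [281.  258.4] 74.74488067626953
pan px [261.1 185.4] r 16.9 area r 16.4 [[0.625 0.073 0.046]]
pan px [261.2 185.6] r 16.9 area r 16.4 [[0.6243 0.0729 0.046 ]]
now
rect [142.9 229. ] [282.1 260.4] 74.05460357666016
pan px [249.6 186.7] r 16.6 area r 16.2 [[0.6212 0.1094 0.046 ]]
pan px [249.6 186.6] r 16.6 area r 16.2 [[0.6213 0.1093 0.046 ]]
```

```bash
python3 -m handwheel '[[[0,0,0,0,-0.1,0.5,240],[0,0,0,0,-0.4,1.7,240],[0,0,0,0,-1,3.8,240],[0,0,0,0,-1.7,6.5,240],[0,0,0,0,-2.4,9.2,240],[0,0,0,0,-3.1,12,240],[0,0,0,0,-3.8,14.7,240],[0,0,0,0,-4.4,17,240]]]'
python3 -m handwheel '[[[0,0,0,0,0.2,2.5,240],[0,0,0,0,0.6,5.2,240],[0,0,0,0,0.9,8,240],[0,0,0,0,1.3,10.8,240],[0,0,0,0,1.6,13.5,240],[0,0,0,0,2.0,16,240],[0,0,0,0,2.2,18,240],[0,0,0,0,2.4,19.2,240]]]'
python3 -m handwheel '[[[0,0,0,0,0.1,0.7,240],[0,0,0,0,0.15,1.2,240],[0,0,0,0,0.2,1.5,240],[0,0,0,0,0.2,1.6,240],[0,0,0,0,0.2,1.6,240],[0,0,0,0,0.2,1.6,240],[0,0,0,0,0.2,1.6,240],[0,0,0,0,0.2,1.6,240]]]'
python3 - <<'E'
from pan import *
o=state(); s=snap('side');t=snap('top'); np.save('pics/s14.npy',s,allow_pickle=True);np.save('pics/t14.npy',t,allow_pickle=True)
plan([(.6227,.1093,.35,1.435),(.6227,.1093,.20,1.435)])
# balance from side view: pan px, vs predicted
u=project(s,[[.6212,.1093,.046],[.625,.073,.046]]); print(u)
im=s['color'].astype(int); u0=u[0].astype(int)
for r in range(u0[1]-14,u0[1]+18): print(r,''.join('#' if q>190 else '+' if q>150 else '.' for q in im[r,u0[0]-30:u0[0]+30].min(1)))
# disc seen on the carried stack
p=np.array(o['tool_pos'])-[.0015,0,.098]; print('disc exp',project(s,p))
E
```

```text
time_s: 50.6
tool_pos: [0.6194, -0.0951, 0.3492]
orientation: [-2.017, 1.566, -0.575]
contact_force: [1.6, 0.1, -4.8]
gripper_width: 0.089
time_s: 51.4
tool_pos: [0.6196, 0.0987, 0.3485]
orientation: [-2.157, 1.566, -0.714]
contact_force: [-0.3, 0.8, -4.8]
gripper_width: 0.088
time_s: 52.2
tool_pos: [0.6204, 0.1106, 0.35]
orientation: [-1.96, 1.564, -0.52]
contact_force: [0.1, -0.4, -4.8]
gripper_width: 0.094
{'time_s': 52.2, 'tool_pos': [0.6204, 0.1106, 0.35], 'orientation': [-1.9596, 1.5641, -0.52], 'contact_force': [0.0862, -0.4471, -4.8156], 'gripper_width': 0.0941, 'joint_pos': [-0.8622, 0.4468, 0.9136, 1.4543, -0.3507, 1.4068, 1.4979]}
[0.005, -0.003, 0.006] [-0.0, -0.25, -0.11] cm 0.3
[0.0, 0.0, 0.0] [15.0, 0.0, -0.0] cm 15.0
[[283.21148361 194.88413656]
 [288.95632881 199.17093016]]
180 ..++++++....................................................
181 .+++.++.....................................................
182 .....++.................................................+###
183 ...+++..................................................++.#
184 +..+++.+++++......................
[... 1120 characters left out ...]
++.........
202 ............###.++####++++###########+..+######++++.........
203 ..............+##+++####++...++++++..++.+#####++++..........
204 .........+++....+###++####+++++++++++##.+####++++...........
205 ......++...+++.+..+###++###############.+##+++..............
206 ......+++...+++....+.###+##############.+#+++...............
207 ........+++...+++..++..################+.++++...............
208 .........++++...+++++....+#############..+++................
209 ...........++++...++++++...+##########+..++.................
210 .............+++....++++...+.+#######+#.....................
211 ...............+++...++++++...+.####+##++##.................
disc exp [[283.46316432 154.55178486]]
```

```bash
python3 -m handwheel '[[[0,0,0,0.5,-0.1,-0.05,240],[0,0,0,2,-0.2,-0.1,240],[0,0,0,4.3,-0.2,-0.1,240],[0,0,0,7,-0.2,-0.1,240],[0,0,0,9.8,-0.2,-0.1,240],[0,0,0,12.3,-0.2,-0.1,240],[0,0,0,14,-0.2,-0.1,240],[0,0,0,14.6,-0.2,-0.1,240]]]'
python3 -m handwheel '[[[0,0,0,0.3,0,0,240],[0,0,0,0.6,0,0,240],[0,0,0,0.9,0,0,240],[0,0,0,1.1,0,0,240],[0,0,0,1.3,0,0,240],[0,0,0,1.4,0,0,240],[0,0,0,1.4,0,0,240],[0,0,0,1.4,0,0,240]]]'
python3 - <<'E'
from pan import *
o=state(); s=snap('side'); p=np.array([.6212,.1093]); plan([(.6227,.1093,.183,1.435)])
u0=project(s,[.6212,.1093,.06])[0].astype(int); b=s['color'][u0[1]-40:u0[1]+30,u0[0]-40:u0[0]+40]; cv2.imwrite('pics/p15.png',cv2.resize(b[:,:,::-1],(800,600),interpolation=cv2.INTER_CUBIC))
E
```

```text
time_s: 53.1
tool_pos: [0.6215, 0.109, 0.2008]
orientation: [-2.664, 1.566, -1.224]
contact_force: [0.0, -0.7, -4.2]
gripper_width: 0.093
time_s: 53.9
tool_pos: [0.6232, 0.1091, 0.1901]
orientation: [-1.958, 1.564, -0.518]
contact_force: [-0.4, 0.4, -4.1]
gripper_width: 0.095
{'time_s': 53.9, 'tool_pos': [0.6232, 0.1091, 0.1901], 'orientation': [-1.9578, 1.5639, -0.5178], 'contact_force': [-0.3702, 0.418, -4.1454], 'gripper_width': 0.0945, 'joint_pos': [-0.8133, 0.5694, 0.8336, 1.6684, -0.4586, 1.1057, 1.59]}
[0.005, -0.003, 0.006] [0.71, 0.06, 0.02] cm 0.7
```

Now lower in small steps watching the force.

```bash
python3 -m handwheel '[[[0,0,0,0.1,0,0,240],[0,0,0,0.2,0,0,240],[0,0,0,0.3,0,0,240],[0,0,0,0.4,0,0,240],[0,0,0,0.5,0,0,240],[0,0,0,0.5,0,0,240],[0,0,0,0.5,0,0,240],[0,0,0,0.5,0,0,240]]]'
python3 -m handwheel '[[[0,0,0,0.05,0,0,240],[0,0,0,0.1,0,0,240],[0,0,0,0.15,0,0,240],[0,0,0,0.15,0,0,240],[0,0,0,0.15,0,0,240],[0,0,0,0.15,0,0,240],[0,0,0,0.15,0,0,240],[0,0,0,0.15,0,0,240]]]'
python3 -m handwheel '[[[0,0,0,0.05,0,0,240],[0,0,0,0.1,0,0,240],[0,0,0,0.15,0,0,240],[0,0,0,0.15,0,0,240],[0,0,0,0.15,0,0,240],[0,0,0,0.15,0,0,240],[0,0,0,0.15,0,0,240],[0,0,0,0.15,0,0,240]]]'
```

```text
time_s: 54.75
tool_pos: [0.6232, 0.109, 0.185]
orientation: [-1.969, 1.564, -0.529]
contact_force: [-0.0, -0.4, -4.1]
gripper_width: 0.093
time_s: 55.55
tool_pos: [0.6231, 0.109, 0.1835]
orientation: [-1.978, 1.564, -0.538]
contact_force: [0.8, -0.5, -4.3]
gripper_width: 0.094
time_s: 56.35
tool_pos: [0.6232, 0.109, 0.182]
orientation: [-1.973, 1.564, -0.534]
contact_force: [0.1, 0.9, -2.8]
gripper_width: 0.092
```

Contact beginning (−4.3 → −2.8 N).

```bash
python3 -m handwheel '[[[0,0,0,0.05,0,0,240],[0,0,0,0.1,0,0,240],[0,0,0,0.15,0,0,240],[0,0,0,0.15,0,0,240],[0,0,0,0.15,0,0,240],[0,0,0,0.15,0,0,240],[0,0,0,0.15,0,0,240],[0,0,0,0.15,0,0,240]]]'
python3 - <<'E'
from pan import *
o=state(); s=snap('side'); 
u0=project(s,[.6212,.1093,.09])[0].astype(int); b=s['color'][u0[1]-40:u0[1]+35,u0[0]-50:u0[0]+50]; cv2.imwrite('pics/p15.png',cv2.resize(b[:,:,::-1],(800,600),interpolation=cv2.INTER_CUBIC)); print(u0-[50,40])
E
```

```text
time_s: 57.15
tool_pos: [0.6234, 0.109, 0.1809]
orientation: [-1.911, 1.564, -0.472]
contact_force: [-2.1, 1.3, 4.4]
gripper_width: 0.091
{'time_s': 57.15, 'tool_pos': [0.6234, 0.109, 0.1809], 'orientation': [-1.9114, 1.5637, -0.4715], 'contact_force': [-2.0709, 1.3361, 4.4206], 'gripper_width': 0.0909, 'joint_pos': [-0.8086, 0.5785, 0.827, 1.6777, -0.4671, 1.0888, 1.5965]}
[233 146]
```

View pics/p15.png

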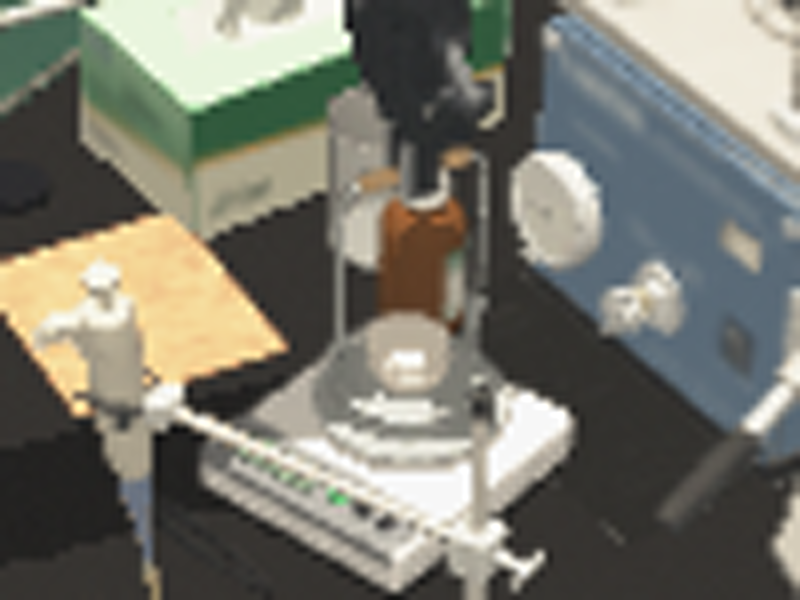

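```bash
python3 -m handwheel '[[[0,0,0,-0.05,0,0,240],[0,0,0,-0.05,0,0,235],[0,0,0,-0.05,0,0,225],[0,0,0,-0.05,0,0,215],[0,0,0,-0.05,0,0,200],[0,0,0,-0.05,0,0,180],[0,0,0,-0.05,0,0,150],[0,0,0,-0.05,0,0,130]]]'
python3 -m handwheel '[[[0,0,0,-0.3,0,0,130],[0,0,0,-1,0,0,130],[0,0,0,-2,0,0,130],[0,0,0,-4,0,0,130],[0,0,0,-7,0,0,130],[0,0,0,-11,0,0,130],[0,0,0,-15,0,0,130],[0,0,0,-17,0,0,130]]]'
python3 plan.py '[(.45,-.10,.40,1.435)]'
```

```text
time_s: 58.0
tool_pos: [0.6231, 0.109, 0.1809]
orientation: [-1.987, 1.564, -0.547]
contact_force: [1.0, 0.1, -0.5]
gripper_width: 0.495
time_s: 58.8
tool_pos: [0.6231, 0.1089, 0.3558]
orientation: [-1.654, 1.56, -0.215]
contact_force: [0.4, -0.5, -0.2]
gripper_width: 0.491
{'time_s': 58.8, 'tool_pos': [0.6231, 0.1089, 0.3558], 'orientation': [-1.6542, 1.5598, -0.215], 'contact_force': [0.3936, -0.511, -0.2043], 'gripper_width': 0.4911, 'joint_pos': [-0.8582, 0.4461, 0.9162, 1.4424, -0.3515, 1.4144, 1.5001]}
[0.004, -0.001, 0.011] [-4.56, 14.37, -22.99] cm 27.5
```

Clear the view from above, then do the final numeric check.

```bash
python3 -m handwheel '[[[0,0,0,-2,2,-3,130],[0,0,0,-4,4,-6,130],[0,0,0,-4.5,6,-9,130],[0,0,0,-4.5,8,-12,130],[0,0,0,-4.5,10,-15.5,130],[0,0,0,-4.5,12,-19,130],[0,0,0,-4.5,14,-22.5,130],[0,0,0,-4.5,14.4,-23,130]]]'
python3 - <<'E'
from pan import *
state(); t=snap('top'); s=snap('side'); 
im=t['color'][155:228,228:300]; k=6; big=cv2.resize(im,None,fx=k,fy=k,interpolation=cv2.INTER_CUBIC)
m=(big.min(2)>150).astype(np.uint8)*255; m=cv2.morphologyEx(m,cv2.MORPH_CLOSE,np.ones((25,25)));m=cv2.morphologyEx(m,cv2.MORPH_OPEN,np.ones((15,15)));c=max(cv2.findContours(m,0,2)[0],key=cv2.contourArea); print('balance rect (was 142.9 229, 74.05)',cv2.minAreaRect(c))
i=t['color'].astype(int); w=(i.min(2)>225).astype(np.uint8)
c0=project(t,[.6212,.1093,.084])[0].round().astype(int); sub=i[c0[1]-14:c0[1]+15,c0[0]-16:c0[0]+17].min(2)
for r in sub: print(''.join('#' if q>238 else '+' if q>222 else '-' if q>190 else '.' for q in r))
print('expected disc centre px at col 16,row 14; base offset', project(t,[.6212,.1093,.084])[0]-c0)
cv2.imwrite('pics/fin.png',np.hstack([cv2.resize(big,(400,400)),cv2.resize(s['color'][150:225,235:310],(400,400),interpolation=cv2.INTER_CUBIC)])[:,:,::-1])
o=(i[...,0]-i[...,2])>60
sub=o[170:215,225:275]; v,u=np.nonzero(sub); n,l,st,ce=cv2.connectedComponentsWithStats(sub.astype(np.uint8)); 
for q in range(1,n):
    if st[q,4]>4: print('wood',st[q],onplane(t,ce[q]+[225,170],.192).round(4))
for nm,p in {'amber':(.687,.198,.1),'tub':(.468,.462,.065),'timer':(.444,-.427,.054),'vial':(.642,-.426,.059)}.items():
    a=np.load('pics/top0.npy',allow_pickle=True).item()['color']; u=project(t,p)[0].astype(int); A=a[u[1]-10:u[1]+11,u[0]-10:u[0]+11].astype(int);B=t['color'][u[1]-10:u[1]+11,u[0]-10:u[0]+11].astype(int); print(nm,abs(A-B).mean().round(1))
E
```

```text
time_s: 59.6
tool_pos: [0.4466, -0.1048, 0.3965]
orientation: [-1.438, 1.564, -0.005]
contact_force: [0.3, -0.7, 0.1]
gripper_width: 0.49
{'time_s': 59.6, 'tool_pos': [0.4466, -0.1048, 0.3965], 'orientation': [-1.4382, 1.5636, -0.0054], 'contact_force': [0.2785, -0.7416, 0.1041], 'gripper_width': 0.4897, 'joint_pos': [-0.9499, -0.0773, 1.0403, 1.7607, 0.0669, 1.4132, 1.5118]}
balance rect (was 142.9 229, 74.05) ((136.9639434814453, 227.3748016357422), (288.7444152832031, 270.7640380859375), 73.92642211914062)
............--......-+###########
........---+--......-++++########
.....+++---+--......----+++######
.-+####++----........------+#####
######++-----........------++####
####+++------.....---------+++###
####++-------.....-----------+###
###++--------.....--------++-++##
##++-------+-....+#+++--------++#
##++------++-...-+###+----------#
#+--------+#-...-####++--------++
#+-------++#-...+#####+----+--+++
#++-++---+##-...+######++-----+++
#++-----++##-...+#######+-----+++
#+--.--++###-...+#######++-++++++
#+-----++###-...+######+--+++++++
#+------++##-...+######+-++++++++
+---------++-..-######+--++---+++
#+++++----++-..+######--+++---+++
#++++--++--....+#####-.-+++---++-
##+--.--++-...+####+-.-+++----++-
#+------+++-...---..--+++--.-+++#
#+-++-+++++-..--..-++++++----++-#
##+-+--.---....-++++++++----+++-#
###+-------....-+++++++----++++##
####----..-....---++------++++###
####+----........-+---..-++++-###
#####++++--......-+--.--+++++####
#######+-++--.......--++++++#####
expected disc centre px at col 16,row 14; base offset [ 0.17616553 -0.41591572]
wood [21  0  5 19 61] [[0.6207 0.1093 0.192 ]]
amber 4.0
tub 6.6
timer 14.1
vial 4.2
```

Run:
```python
from h import *
a=np.load('pics/top0.npy',allow_pickle=True).item(); t=snap('top')
for x in(a,t):
    m=(x['color'].min(2)>85)[228:256,410:432]; v,u=np.nonzero(m); print('timer blob',len(u),u.mean().round(2),v.mean().round(2),u.min(),u.max(),v.min(),v.max())
arm.close_job()
```

```text
timer blob 244 10.9 13.42 5 16 2 24
timer blob 253 10.69 13.3 0 16 1 24
the job is handed in; nothing more can be done
```

The job is done and handed in at about 60 s of simulated time; no verdict was reported.

- **Clamping:** I squeezed the trigger four times. The jaw advanced about 21.6 mm and held the carrier. I could not see the pad travel, so I judged the grip from this and from the higher force on the fourth squeeze.
- **Stacking:** Only two discs were on the board. I stacked both on the clamped carrier's pedestal, and the camera showed them centred to about 2 mm.
- **Release:** I pressed the red tab, and the jaw's outline in the side picture went back to where it started.
- **Bail and carrying:** I raised the bail. There was one brief push of about 5 N along it, which I eased off. I then carried the carrier over by the grip.
- **Placing:** The balance had been knocked about 37 mm aside during the run, so I measured the pan again at (0.621, 0.109). I set the carrier down there with about 4 N of contact and let go.

**Last checks:**
- **Carrier and stack:** The bail grip is upright at (0.6207, 0.1093), within about 1 mm of the pan's centre. The top disc is centred within a pixel, roughly 3 mm.
- **Robot:** The arm is clear and touching nothing.
- **Bystanders:** The bottle, tub, timer and one vial match the first picture. The timer's picture differed more than the others, but its outline is in the same place. I did not compare the second vial.
- **Not confirmed:** The viewer refused my last picture because the 16-picture limit was reached, so the final state was checked by numbers only. The balance's outline came out about 1 px different from before, using slightly different filtering, so I can't rule out that it moved by a few millimetres.

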